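# Put the forming mandrels away in their clip case

## Task

Turn both red quarter-turn latches of the blue-lidded mandrel case open and lift the lid off onto the bench clear of the case, then press every loose steel mandrel home between the spring clips of a free bay, one mandrel to a bay. Afterwards put the lid squarely back on the case and turn each latch until it drops into its locked detent over the lid. Leave the cup, the steel tumbler and the blue wooden form standing where they are.

Things in the scene. Friction and masses are not known exactly. Their poses are not given: they have to be found in the camera images.
- case: the mandrel case, fixed to the bench, an open plywood tray 152 mm (its x) by 242 mm (its y) by 58 mm high, walls 8 mm, floor 8 mm. Origin at the centre of its underside on the bench; z up. Inside are four bays 50 mm apart along its y; each takes one mandrel lying along the case's x
- bay0 (a point): seat point of bay 0: where the middle of a mandrel lies when it is home in that bay, 30 mm above the bench. All bays are alike: the bar rests on two wooden ledges 10 mm above the tray floor, 40 mm either side of its middle; the middle hangs free. Low wooden cheeks stand 2.5 mm beside the bar on the ledges
- bay1 (a point): seat point of bay 1: where the middle of a mandrel lies when it is home in that bay, 30 mm above the bench. At each end of a bay stands an upright spring clip whose round lip overhangs the end of a seated bar by 3.4 mm; clips reach 44 mm above the bench, lower than the case walls (58 mm)
- bay2 (a point): seat point of bay 2: where the middle of a mandrel lies when it is home in that bay, 30 mm above the bench. Pushed straight down, level and centred to about 2 mm, a bar's chamfers spread the two clips (10 to 20 N altogether, over the last 20 mm); when it touches the ledges the lips have snapped over its upper end edges
- bay3 (a point): seat point of bay 3: where the middle of a mandrel lies when it is home in that bay, 30 mm above the bench
- case_rim (a point): centre of the case's rim, 58 mm above the bench: the lid's origin lies here when the lid is fully seated; axes as the case's
- latch_far (a joint): quarter-turn latch in the middle of the case's +x side. 0 rad = locked, its steel bar over the lid; 1.571 = open, turned anticlockwise seen from above, the bar then along the case's -y, clear of the lid. A hidden square cam and leaf spring resist leaving either end (0.1 to 0.2 Nm); past half way they pull it on and it drops into the detent at the other end by itself. Starts locked
- grip_far (a point): on the far latch's axis (96 mm along +x from the case's centre), 89 mm above the bench, in its red upright wing: 56 mm long (this point's x), 13 mm thick (y), from 16 mm below to 10 mm above this point. The wing lies along the case's x when locked. The 66 mm long steel bar under it points to the point's -x, 2 mm above the lid
- latch_near (a joint): the same latch in the middle of the case's -x side, turned half round: 0 rad = locked, bar over the lid; 1.571 = open, also anticlockwise seen from above, the bar then along the case's +y. Starts locked
- grip_near (a point): grip of the near latch, on its axis (96 mm along -x from the case's centre), 89 mm above the bench, in a red wing like the far one (x along the wing, the bar points to the point's -x)
- lid: loose blue lid, 0.35 kg, plate 152 mm (x) by 242 mm (y) by 6 mm. Origin at the centre of the plate's underside; below it a rounded locating frame 7 mm deep that drops inside the case walls with 2.5 mm to spare all round. Lying on the bench its origin is 7 mm high. Either way round fits. Starts seated on the case
- lid_handle (a point): middle of the lid's black bar handle, 31 mm above the lid's origin: a bar 14 mm thick (x), 100 mm long (y), 14 mm high, on two posts 44 mm either side of the middle; open gap of 18 mm between bar and plate
- mandrel0: forming mandrel: a square steel bar 110 mm long, 24 by 24 mm with 2.5 mm bevelled edges, 0.45 kg, all four alike, both ends chamfered by 5 mm down to a 14 mm square face. Origin at the middle of its axis, its own x along the bar. It lies on the bench on one of its sides, so its middle is 12 mm high. May be absent (None)
- mandrel1: forming mandrel: a square steel bar 110 mm long, 24 by 24 mm with 2.5 mm bevelled edges, 0.45 kg, all four alike, both ends chamfered by 5 mm down to a 14 mm square face. Origin at the middle of its axis, its own x along the bar. It lies on the bench on one of its sides, so its middle is 12 mm high. May be absent (None)
- mandrel2: forming mandrel: a square steel bar 110 mm long, 24 by 24 mm with 2.5 mm bevelled edges, 0.45 kg, all four alike, both ends chamfered by 5 mm down to a 14 mm square face. Origin at the middle of its axis, its own x along the bar. It lies on the bench on one of its sides, so its middle is 12 mm high. May be absent (None)
- mandrel3: forming mandrel: a square steel bar 110 mm long, 24 by 24 mm with 2.5 mm bevelled edges, 0.45 kg, all four alike, both ends chamfered by 5 mm down to a 14 mm square face. Origin at the middle of its axis, its own x along the bar. It lies on the bench on one of its sides, so its middle is 12 mm high. May be absent (None)
- cup: white drinking cup, 84 mm wide, 100 mm high, bystander; origin at the centre of its underside
- tumbler: steel tumbler, 76 mm wide, 95 mm high, bystander; origin at the centre of its underside
- form: blue turned wooden form, 84 mm wide, 120 mm high, bystander; origin at the centre of its underside

How it is judged:
On the way, in this order (a step that is already met when the one before it is completed fails the run):
1. both latches are turned open (value of joint each of latch_far, latch_near above 1.35 rad), for 0.2 s.
2. the lid lies on the bench clear of the case (height (world z) of lid below 0.03 m and horizontal distance between lid and case_rim above 0.16 m and linear speed of lid below 0.05 m/s), for 0.2 s.
3. every mandrel is home between the clips of a bay (((distance between mandrel0 and bay0 below 0.007 m and angle between the x axis of mandrel0 and the x axis of case, either way round below 0.1 rad) or (distance between mandrel0 and bay1 below 0.007 m and angle between the x axis of mandrel0 and the x axis of case, either way round below 0.1 rad) or (distance between mandrel0 and bay2 below 0.007 m and angle between the x axis of mandrel0 and the x axis of case, either way round below 0.1 rad) or (distance between mandrel0 and bay3 below 0.007 m and angle between the x axis of mandrel0 and the x axis of case, either way round below 0.1 rad)) and ((distance between mandrel1 and bay0 below 0.007 m and angle between the x axis of mandrel1 and the x axis of case, either way round below 0.1 rad) or (distance between mandrel1 and bay1 below 0.007 m and angle between the x axis of mandrel1 and the x axis of case, either way round below 0.1 rad) or (distance between mandrel1 and bay2 below 0.007 m and angle between the x axis of mandrel1 and the x axis of case, either way round below 0.1 rad) or (distance between mandrel1 and bay3 below 0.007 m and angle between the x axis of mandrel1 and the x axis of case, either way round below 0.1 rad)) and ((distance between mandrel2 and bay0 below 0.007 m and angle between the x axis of mandrel2 and the x axis of case, either way round below 0.1 rad) or (distance between mandrel2 and bay1 below 0.007 m and angle between the x axis of mandrel2 and the x axis of case, either way round below 0.1 rad) or (distance between mandrel2 and bay2 below 0.007 m and angle between the x axis of mandrel2 and the x axis of case, either way round below 0.1 rad) or (distance between mandrel2 and bay3 below 0.007 m and angle between the x axis of mandrel2 and the x axis of case, either way round below 0.1 rad)) and ((distance between mandrel3 and bay0 below 0.007 m and angle between the x axis of mandrel3 and the x axis of case, either way round below 0.1 rad) or (distance between mandrel3 and bay1 below 0.007 m and angle between the x axis of mandrel3 and the x axis of case, either way round below 0.1 rad) or (distance between mandrel3 and bay2 below 0.007 m and angle between the x axis of mandrel3 and the x axis of case, either way round below 0.1 rad) or (distance between mandrel3 and bay3 below 0.007 m and angle between the x axis of mandrel3 and the x axis of case, either way round below 0.1 rad))), for 0.2 s.
4. the lid is seated on the case again (distance between lid and case_rim below 0.007 m and angle between the x axis of lid and the x axis of case, either way round below 0.05 rad and angle between lid's own z axis and vertical below 0.04 rad), for 0.2 s.
5. both latches are in their locked detents (value of joint each of latch_far, latch_near below 0.1 rad), for 0.2 s.
At the end, for the whole second after the job is handed in: every mandrel present lies within 7 mm of the seat point of a bay and within 0.1 rad of the case's x (snapped under both lips), the lid is seated on the rim within 7 mm and 0.05 rad, level, both latches are within 0.1 rad of locked, and all is at rest (all of step 3 and all of step 4 and all of step 5 and linear speed of each of mandrel0, mandrel1, mandrel2, mandrel3, lid below 0.03 m/s); the robot touches nothing.
It fails at once if the cup is pushed aside by more than 30 mm or tipped (distance of cup from where it was at the start of the episode above 0.03 m or angle between cup's own z axis and vertical above 0.4 rad).
It fails at once if the tumbler is pushed aside by more than 30 mm or tipped (distance of tumbler from where it was at the start of the episode above 0.03 m or angle between tumbler's own z axis and vertical above 0.4 rad).
It fails at once if the form is pushed aside by more than 30 mm or tipped (distance of form from where it was at the start of the episode above 0.03 m or angle between form's own z axis and vertical above 0.4 rad).
Of mandrel0, mandrel1, mandrel2, mandrel3 only 2 to 4 are there at a start; the rules pass over those that are not, and their reading is None.
At some moment in a run one of mandrel0, mandrel1, mandrel2, mandrel3, lid may be knocked a few centimetres aside while the robot is not near it.
Once in a run the grip may slacken for a moment while it holds something.
It also fails if it takes over 210 s, if anything falls off the work surface, if the arm or the gripper's body presses on something with over 40 N, if the wrist force passes 120 N, or if a joint passes its speed limit or range.

## Robot

A 6-joint arm with a two-finger parallel gripper is mounted at the origin on the work surface. World frame = base frame: x ahead of the robot, y to its left, z up, the work surface at z = 0. Lengths are in m, angles in rad, forces in N, time in s.
With the tool pointing down it reaches from about 0.35 to 0.875 m from the base axis. Payload 4.2 kg.
Tool frame: the origin (TCP) lies midway between the tips of the shut fingers; the grasp point (between the pads) lies 19 mm behind it; z points along the fingers, y is the line along which they close (so a half turn about z gives the same grasp; the last joint's range is limited). The gripper opens to 87 mm and grips with 3 to 60 N. Pads are 19 mm wide; open, the fingers measure 117 mm over their backs; the gripper's body (75 mm by 190 mm) begins 51 mm behind the grasp point.
Start: joints at [-0.886, 0.385, 0.008, 0, -1.194, -0.259], TCP at [0.258, -0.569, 0.223] pointing down, gripper open.
Joint ranges: [-3.14, 3.14], [-1.21, 2.06], [-1.07, 1.41], [-3.16, 2.05], [-2.99, -0.16], [-3.1, 3.1]. Speed limits (rad/s): [2.79, 2.79, 3.14, 3.14, 3.14, 3.14].

## Interface

Orientations are given as a unit quaternion [w, x, y, z].
In Python, from rig import ctrl gives the robot as it stands.
- The arm moves only by the shell command python3 nudge.py 'ROWS' [FORCE]. ROWS is a JSON list of rows, 1 to 5 of them, each of 5 numbers: the opening from 0.0 (shut) to 1.0 (fully open), then dx, dy, dz in m, then a turn about the tool's z in rad; each row is the pose to reach, as a shift and turn from the pose commanded when the command began, along the tool's axes at that moment; what a row does not reach only later rows make up. A row lasts 1/8 s, in which the tool goes at most 0.0625 m and 0.188 rad, less where a joint would pass 70% of its speed; a pose out of reach is approached as far as the arm can. The fingers move at their own pace and stop on an object; FORCE is the grip in N (left out, the last holds). Time passes only in rows, so rows that do not move let the fingers close. It prints the time, the measured TCP pose, the force, the opening and the grip force at its end.
- ctrl.sense(): the state, without advancing time (a new reading comes with each control period).
- ctrl.capture(name): name is "scene" or "top" or "wrist"; returns the picture (400x640x3 uint8, red, green, blue); there is no depth.
- ctrl.camera_params(name): a dict with "intrinsics" (3x3 intrinsics, pixels), "D" ([k1, k2, p1, p2, k3] as OpenCV has them; the pictures are not rectified), "T" (4x4, takes a point from camera to world coordinates); the wrist camera has in their place "hand_eye" (4x4, takes a point from camera to tool coordinates, whose origin is the TCP and whose axes are the flange's). Camera axes: x right, y up, looking along -z (the intrinsics and any distortion apply to the point x, -y, -z); pixel columns grow to the right and rows downward; lengths in m; the calibration is good to about 2 mm. A picture is of the moment at which its call begins: read the wrist's pose just before it. camera_params takes no time and is no camera call.
- ctrl.close_job(): hands the job in; it is judged then, once.
The state is a dict: "time": time; "joint_positions": joint angles; "qvel": joint speeds; "joint_efforts": joint torques, N m; "eef_pos": TCP position; "tool_rot": TCP orientation; "force": force on the tool from outside, world axes, zero at the start; "moment": the same for the moment, N m; "gripper_width": opening from 0.0 (shut) to 1.0 (fully open); "finger_force": force on a finger pad.
Only numpy, scipy, OpenCV 4.12 (cv2) and the standard library are available. Lean on these libraries where they do the work, as an engineer would, in place of code of your own. Each camera call takes 0.05 s, during which the arm holds its last target. There are 200 camera calls.

## Working session

There is one attempt and no reset: what is moved stays moved. The work goes in short steps, Python scripts to look and compute and a shell command to move; the robot and the scene stay as the last step left them, time stands still between calls to the robot, and variables do not carry over. Pictures are saved under pics/ and viewed, at most 16 in all, crops included, and the job is handed in when it is done.

```bash
ls; mkdir -p pics; python3 - <<'E'
from rig import ctrl
import cv2,numpy as np
s=ctrl.sense();print(s)
for n in("top","scene"):
    im=ctrl.capture(n);cv2.imwrite(f"pics/{n}0.png",im[:,:,::-1])
    p=ctrl.camera_params(n);print(n,{k:np.round(v,4).tolist() for k,v in p.items()})
p=ctrl.camera_params("wrist");print({k:np.round(v,4).tolist() for k,v in p.items()})
E
```

```text
nudge.py
pics
rig.py
{'time': 0.0, 'joint_positions': array([-8.86394006e-01,  3.85561998e-01,  6.62138098e-03, -4.97175018e-04,
       -1.19400155e+00, -2.58585920e-01]), 'qvel': array([ 7.46038330e-04, -3.59426067e-05, -1.91123191e-03, -1.26105108e-03,
        1.99822620e-04, -1.06208628e-03]), 'joint_efforts': array([-9.91472803e-06, -3.90666246e+01,  1.87410057e+01,  4.21977773e+00,
        1.10237769e-02, -1.80341040e-04]), 'eef_pos': array([ 0.25792248, -0.56863361,  0.22145485]), 'tool_rot': array([-2.81498229e-04, -2.11213554e-01,  9.77439323e-01,  1.06080068e-03]), 'force': array([ 0.46798569, -0.81985089, -0.70498984]), 'moment': array([0.00195425, 0.03139385, 0.03637272]), 'finger_force': 0.0, 'gripper_width': 0.9985450698375317}
top {'intrinsics': [[470.6088, 0.0, 323.6627], [0.0, 470.6088, 198.2335], [0.0, 0.0, 1.0]], 'D': [-0.0475, 0.0, 0.0, 0.0, 0.0], 'T': [[0.0038, 0.9985, -0.0542, 0.5451], [-0.9999, 0.0033, -0.0105, -0.0431], [-0.0104, 0.0542, 0.9985, 1.1536], [0.0, 0.0, 0.0, 1.0]]}
scene {'intrinsics': [[515.8243, 0.0, 312.0372], [0.0, 515.8243, 202.9669], [0.0, 0.0, 1.0]], 'D': [-0.0371, 0.0, 0.0, 0.0, 0.0], 'T': [[0.4588, -0.7076, 0.5375, 1.2602], [0.8885, 0.3583, -0.2866, -0.3433], [0.0102, 0.609, 0.7931, 1.0287], [0.0, 0.0, 0.0, 1.0]]}
{'intrinsics': [[286.5158, 0.0, 322.9728], [0.0, 286.5158, 196.3445], [0.0, 0.0, 1.0]], 'D': [-0.0317, 0.0, 0.0, 0.0, 0.0], 'hand_eye': [[-0.0, 0.9662, 0.2578, 0.0697], [1.0, 0.0002, -0.0005, -0.0004], [-0.0005, 0.2578, -0.9662, -0.1618], [0.0, 0.0, 0.0, 1.0]]}
```
View pics/top0.png

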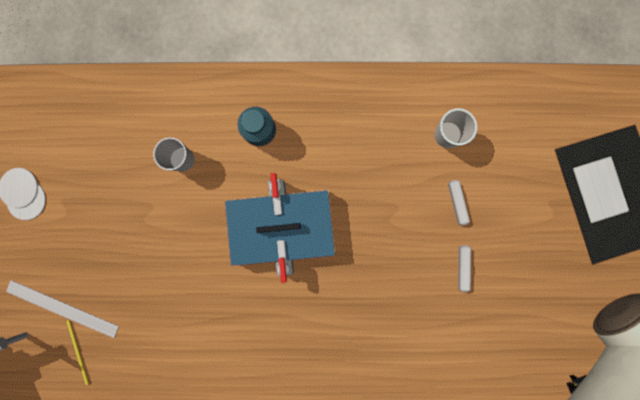

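View pics/scene0.png

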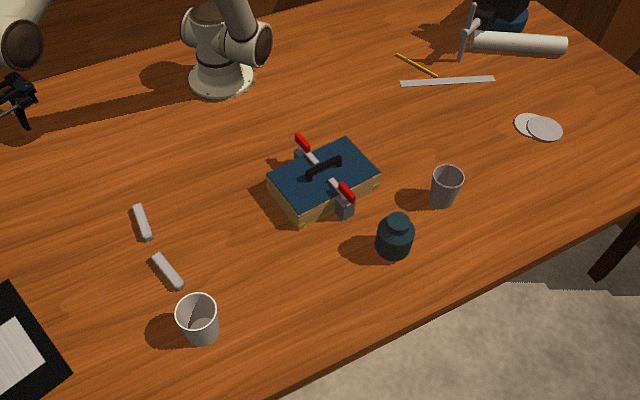

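The top view shows two mandrels at about (459,203) and (465,268). The case is centred at about (280,228), with red wings at (275,185) and (283,270). The form is at (256,126), the tumbler at (172,155) and the cup at (457,128). The scene view also shows only two mandrels.

```bash
cat > h.py <<'E'
from rig import ctrl
import cv2,numpy as np
from scipy.spatial.transform import Rotation as R
def pose():
    s=ctrl.sense();q=s['tool_rot'];T=np.eye(4)
    T[:3,:3]=R.from_quat([q[1],q[2],q[3],q[0]]).as_matrix();T[:3,3]=s['eef_pos'];return T
def shot(n,save=None):
    T=pose() if n=="wrist" else None
    im=ctrl.capture(n);p=ctrl.camera_params(n)
    p["T"]=T@p["hand_eye"] if n=="wrist" else p["T"]
    if save: cv2.imwrite(f"pics/{save}.png",im[:,:,::-1])
    return im,p
def ray(p,uv,z):
    uv=np.array(uv,float).reshape(-1,1,2)
    n=cv2.undistortPoints(uv,p["intrinsics"],np.array(p["D"])).reshape(-1,2)
    d=np.c_[n[:,0],-n[:,1],-np.ones(len(n))]@p["T"][:3,:3].T;o=p["T"][:3,3]
    return o+d*((z-o[2])/d[:,2])[:,None]
def proj(p,X):
    c=(np.atleast_2d(X)-p["T"][:3,3])@p["T"][:3,:3]
    return cv2.projectPoints(c*[1,-1,-1],np.zeros(3),np.zeros(3),p["intrinsics"],np.array(p["D"]))[0].reshape(-1,2)
def blobs(mask,amin,roi=None):
    if roi: m=np.zeros_like(mask);x0,y0,x1,y1=roi;m[y0:y1,x0:x1]=mask[y0:y1,x0:x1];mask=m
    cs=cv2.findContours(mask.astype(np.uint8),cv2.RETR_EXTERNAL,cv2.CHAIN_APPROX_NONE)[0]
    return [c for c in cs if cv2.contourArea(c)>amin]
def rect(p,c,z):
    "min-area rectangle of a contour cast on plane z: centre, long, short, direction of long side (rad, mod pi)"
    X=ray(p,c,z)[:,:2];b=cv2.boxPoints(cv2.minAreaRect((X*1000).astype(np.float32)))/1000
    a,bb=b[1]-b[0],b[2]-b[1]
    if np.linalg.norm(a)<np.linalg.norm(bb):a,bb=bb,a
    return b.mean(0).round(4),round(float(np.linalg.norm(a)),4),round(float(np.linalg.norm(bb)),4),round(float(np.arctan2(a[1],a[0])%np.pi),4)
def masks(im):
    h=cv2.cvtColor(im,cv2.COLOR_RGB2HSV).astype(int);H,S,V=h[...,0],h[...,1],h[...,2]
    return dict(red=((H<6)|(H>172))&(S>170)&(V>90),blue=(H>90)&(H<115)&(S>90)&(V>30),grey=(S<60)&(V>95))
def tool():
    T=pose();s=ctrl.sense();print("t",round(s['time'],2),"tcp",T[:3,3].round(4),"ydir",T[:2,1].round(4),"yaw_y",round(float(np.arctan2(T[1,1],T[0,1])),4),"tilt",T[:3,2].round(3),"w",round(s['gripper_width'],3),"F",s['force'].round(1))
def go(x,y,z,ya=None):
    "shift in tool axes to TCP x,y,z and tool-y direction ya (mod pi), from measured pose"
    T=pose();d=T[:3,:3].T@(np.array([x,y,z])-T[:3,3]);print("tool shift",d.round(4),"len",np.linalg.norm(d).round(3),end=" ")
    if ya is not None:
        w=np.arctan2(T[1,1],T[0,1]);e=(ya-w+np.pi/2)%np.pi-np.pi/2
        print("turn",round(-e,4),"alt",round(-(e-np.sign(e)*np.pi),3),"j6",ctrl.sense()['joint_positions'][5].round(3),end="")
    print()
E
python3 - <<'E'
from h import *
tool()
im,p=shot("top");m=masks(im)
for c in blobs(m["blue"],150):print("blue",cv2.boundingRect(c),rect(p,c,.064))
for c in blobs(m["red"],20):print("red",cv2.boundingRect(c),rect(p,c,.099))
for c in blobs(m["grey"],60,(0,80,545,400)):print("grey",cv2.boundingRect(c),rect(p,c,.024))
im,p=shot("scene");m=masks(im)
for c in blobs(m["red"],20):print("red",cv2.boundingRect(c),rect(p,c,.094))
for c in blobs(m["grey"],60,(100,150,400,400)):print("grey",cv2.boundingRect(c),rect(p,c,.02))
E
```

```text
t 0.1 tcp [ 0.2579 -0.5687  0.2216] ydir [-0.4129  0.9108] yaw_y 1.9964 tilt [-0.001  0.002 -1.   ] w 0.998 F [0.8 0.4 0.5]
blue (226, 191, 108, 74) (array([0.5352, 0.0708], dtype=float32), 0.2368, 0.1488, 1.6788)
blue (239, 108, 36, 37) (array([0.7742, 0.1261], dtype=float32), 0.0894, 0.0765, 0.79)
red (279, 259, 7, 24) (array([0.4407, 0.0598], dtype=float32), 0.0514, 0.0116, 0.0746)
red (271, 173, 7, 24) (array([0.6329, 0.08  ], dtype=float32), 0.0533, 0.0104, 0.127)
grey (6, 281, 112, 57) (array([0.336 , 0.6059], dtype=float32), 0.2954, 0.0311, 1.1995)
grey (459, 246, 12, 46) (array([ 0.4394, -0.3685], dtype=float32), 0.1072, 0.0265, 3.1331)
grey (277, 240, 15, 35) (array([0.4648, 0.0648], dtype=float32), 0.0873, 0.0255, 0.2998)
grey (272, 196, 10, 20) (array([0.5881, 0.0815], dtype=float32), 0.0452, 0.0201, 0.1093)
grey (448, 180, 22, 45) (array([ 0.598, -0.356], dtype=float32), 0.1089, 0.0282, 0.2435)
grey (277, 180, 7, 15) (array([0.6332, 0.0735], dtype=float32), 0.0355, 0.0126, 0.1329)
grey (0, 168, 46, 52) (array([0.6158, 0.716 ], dtype=float32), 0.1373, 0.1005, 0.6587)
grey (153, 138, 34, 33) (array([0.7145, 0.3452], dtype=float32), 0.0813, 0.0792, 0.7978)
grey (435, 108, 42, 40) (array([ 0.7766, -0.3545], dtype=float32), 0.1031, 0.0914, 2.6329)
red (339, 181, 17, 22) (array([0.6331, 0.0853], dtype=float32), 0.0671, 0.016, 0.0089)
red (295, 133, 15, 20) (array([0.4441, 0.064 ], dtype=float32), 0.0716, 0.0158, 0.0072)
grey (174, 292, 45, 54) (array([ 0.7355, -0.3252], dtype=float32), 0.1208, 0.0895, 0.4794)
grey (152, 252, 33, 38) (array([ 0.5994, -0.3542], dtype=float32), 0.1148, 0.0239, 0.2425)
grey (132, 203, 22, 36) (array([ 0.4399, -0.3678], dtype=float32), 0.1147, 0.0233, 3.1231)
grey (304, 152, 15, 12) (array([0.4385, 0.0914], dtype=float32), 0.0507, 0.0172, 0.1658)
```

```bash
python3 - <<'E'
from h import *
go(.633,.080,.2,1.676)
E
```

```text
tool shift [-0.6095  0.4361  0.0224] len 0.75 turn 0.3205 alt -2.821 j6 -0.259
```

```bash
python3 nudge.py '[[1,-0.2,0.145,0,0],[1,-0.2,0.145,0,0],[1,-0.2,0.145,0,0],[1,-0.2,0.145,0,0],[1,-0.2,0.145,0,0]]' && python3 nudge.py '[[0.5,-0.2,0.145,0,0],[0.5,-0.2,0.145,0,0],[0.5,-0.2,0.145,0,0],[0.5,-0.2,0.145,0,0],[0.5,-0.2,0.145,0,0]]' && python3 nudge.py '[[0.5,-0.21,0.146,0.022,0.32],[0.5,-0.21,0.146,0.022,0.32],[0.5,-0.21,0.146,0.022,0.32],[0.5,-0.21,0.146,0.022,0.32],[0.5,-0.21,0.146,0.022,0.32]]'; python3 - <<'E'
from h import *
tool();go(.633,.080,.2,1.676)
im,p=shot("wrist","w1");m=masks(im)
for c in blobs(m["red"],100):print("red",cv2.boundingRect(c),rect(p,c,.099))
E
```

```text
time: 0.82
eef_pos: [0.382, -0.3516, 0.2228]
tool_rot: [0.0, -0.214, 0.977, 0.0]
force: [-0.3, -0.5, -0.5]
gripper_width: 0.997
finger_force: 0.0
time: 1.45
eef_pos: [0.5043, -0.1377, 0.2222]
tool_rot: [0.0, -0.213, 0.977, 0.0]
force: [-0.7, -0.0, -0.9]
gripper_width: 0.54
finger_force: 0.0
time: 2.08
eef_pos: [0.6347, 0.0811, 0.1987]
tool_rot: [-0.001, -0.054, 0.999, -0.0]
force: [0.1, -0.2, -0.2]
gripper_width: 0.5
finger_force: 0.0
t 2.08 tcp [0.6347 0.0811 0.1987] ydir [-0.1071  0.9943] yaw_y 1.6781 tilt [-0.002 -0.001 -1.   ] w 0.5 F [ 0.1 -0.2 -0.2]
tool shift [ 0.0018 -0.0009 -0.0012] len 0.002 turn 0.0021 alt -3.14 j6 -1.843
red (319, 162, 12, 58) (array([0.6296, 0.082 ], dtype=float32), 0.0552, 0.0106, 0.1072)
```

View pics/w1.png

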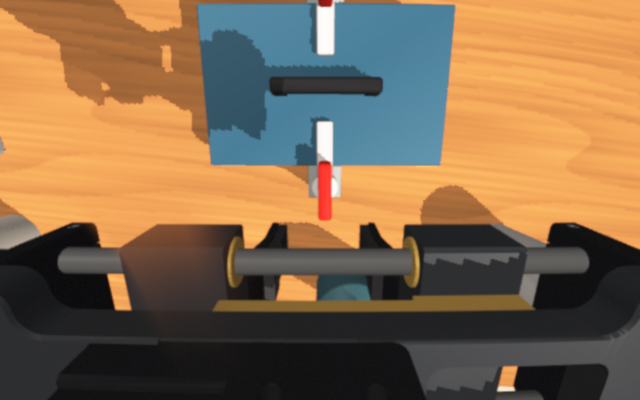

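The wrist view shows the lid in blue with its handle at (326,86), and the far red wing centred at (325,190) under the open fingers. The cast positions agree with the top view to about 3 mm.

```bash
python3 nudge.py '[[0.5,0.0026,0,0.06,0],[0.5,0.0026,0,0.12,0],[0.5,0.0026,0,0.12,0]]' && python3 nudge.py '[[0,0,0,0,0],[0,0,0,0,0],[0,0,0,0,0],[0,0,0,0,0],[0,0,0,0,0]]' 40; python3 - <<'E'
from h import *
tool();s=ctrl.sense();print(s['joint_positions'].round(3),s['moment'].round(2))
E
```

```text
time: 2.5
eef_pos: [0.6269, 0.0761, 0.0761]
tool_rot: [-0.006, -0.051, 0.999, -0.002]
force: [0.1, 0.5, -0.1]
gripper_width: 0.502
finger_force: 0.0
time: 3.12
eef_pos: [0.6317, 0.082, 0.0824]
tool_rot: [0.002, -0.053, 0.999, 0.002]
force: [-3.4, 5.7, 4.8]
gripper_width: 0.144
finger_force: 40.0
t 3.12 tcp [0.6317 0.082  0.0824] ydir [-0.1066  0.9943] yaw_y 1.6776 tilt [ 0.003  0.003 -1.   ] w 0.144 F [-3.4  5.7  4.8]
[ 0.382  0.526 -0.138 -0.002 -0.902 -1.844] [1.88 0.79 0.03]
```

```bash
python3 nudge.py '[[0,0,0,0,-0.18],[0,0,0,0,-0.36],[0,0,0,0,-0.54],[0,0,0,0,-0.72],[0,0,0,0,-0.9]]' && python3 nudge.py '[[0,0,0,0,-0.18],[0,0,0,0,-0.36],[0,0,0,0,-0.54],[0,0,0,0,-0.68],[0,0,0,0,-0.68]]'; python3 - <<'E'
from h import *
tool();s=ctrl.sense();print(s['joint_positions'].round(3),s['moment'].round(2))
E
```

```text
time: 3.75
eef_pos: [0.6313, 0.0826, 0.0824]
tool_rot: [0.002, -0.485, 0.875, 0.001]
force: [-3.9, 7.9, 5.6]
gripper_width: 0.147
finger_force: 40.0
time: 4.38
eef_pos: [0.6308, 0.0826, 0.0824]
tool_rot: [-0.002, 0.747, -0.665, -0.001]
force: [-5.2, 8.3, 7.2]
gripper_width: 0.145
finger_force: 40.0
t 4.38 tcp [0.6308 0.0826 0.0824] ydir [-0.9932 -0.1163] yaw_y -3.0251 tilt [ 0.001  0.004 -1.   ] w 0.145 F [-5.2  8.3  7.2]
[ 0.383  0.526 -0.138 -0.004 -0.904 -0.264] [ 2.71  1.75 -0.07]
```

```bash
python3 nudge.py '[[0.5,0,0,0,0],[0.5,0,0,0,0],[0.5,0,0,-0.06,0],[0.5,0,0,-0.1,0],[0.5,0,0,-0.1,0]]'; python3 - <<'E'
from h import *
tool();go(.4395,.0615,.18,1.676)
E
```

```text
time: 5.0
eef_pos: [0.6333, 0.0797, 0.185]
tool_rot: [-0.004, 0.747, -0.665, 0.002]
force: [0.5, 0.6, -0.4]
gripper_width: 0.493
finger_force: 0.0
t 5.0 tcp [0.6333 0.0797 0.185 ] ydir [-0.9934 -0.1147] yaw_y -3.0266 tilt [ 0.009  0.002 -1.   ] w 0.493 F [ 0.5  0.6 -0.4]
tool shift [-0.0042  0.1947  0.0034] len 0.195 turn -1.561 alt 1.581 j6 -0.264
```

```bash
python3 nudge.py '[[0.5,-0.004,0.195,0,0.9],[0.5,-0.004,0.195,0,0.9],[0.5,-0.004,0.195,0,0.9],[0.5,-0.004,0.195,0,0.9],[0.5,-0.004,0.195,0,0.9]]' && python3 nudge.py '[[0.5,0,0,0,0.68],[0.5,0,0,0,0.68],[0.5,0,0,0,0.68],[0.5,0,0,0,0.68],[0.5,0,0,0,0.68]]';  python3 - <<'E'
from h import *
tool();go(.4395,.0615,.079,1.676)
im,p=shot("top","t1");m=masks(im)
for c in blobs(m["red"],20):print("red",cv2.boundingRect(c),rect(p,c,.099))
im,p=shot("wrist","w2");m=masks(im)
for c in blobs(m["red"],100):print("red",cv2.boundingRect(c),rect(p,c,.099))
E
```

```text
time: 5.62
eef_pos: [0.4352, 0.0605, 0.1801]
tool_rot: [-0.0, -0.381, 0.925, -0.0]
force: [0.3, 0.2, 0.1]
gripper_width: 0.497
finger_force: 0.0
time: 6.25
eef_pos: [0.4363, 0.0607, 0.1798]
tool_rot: [-0.001, -0.053, 0.999, -0.0]
force: [0.3, -0.0, -0.5]
gripper_width: 0.501
finger_force: 0.0
t 6.25 tcp [0.4363 0.0607 0.1798] ydir [-0.1064  0.9943] yaw_y 1.6774 tilt [-0.002 -0.001 -1.   ] w 0.501 F [ 0.3 -0.  -0.5]
tool shift [-0.0034  0.0005  0.1008] len 0.101 turn 0.0014 alt -3.14 j6 -1.973
red (262, 181, 24, 8) (array([0.6321, 0.081 ], dtype=float32), 0.0528, 0.0115, 1.6982)
red (317, 171, 14, 63) (array([0.4374, 0.0613], dtype=float32), 0.0569, 0.0113, 0.1137)
```

View pics/w2.png

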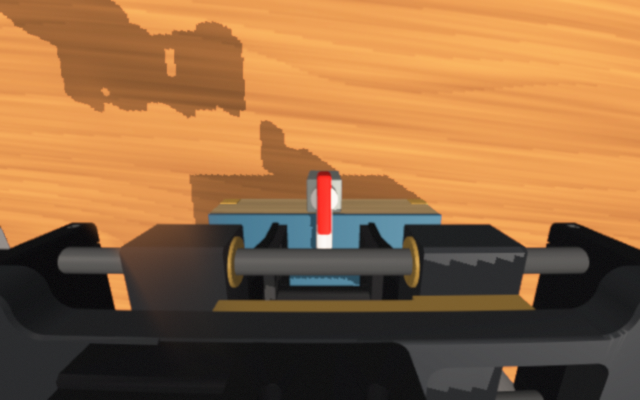

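The near wing is at (324,203), centred between the fingers, and the far latch reads open. I'll descend and turn the near one.

```bash
python3 nudge.py '[[0.5,-0.0027,0.0005,0.05,0],[0.5,-0.0027,0.0005,0.1,0],[0.5,-0.0027,0.0005,0.1,0]]' && python3 nudge.py '[[0,0,0,0,0],[0,0,0,0,0],[0,0,0,0,0],[0,0,0,0,0],[0,0,0,0,0]]' 40 && python3 nudge.py '[[0,0,0,0,-0.18],[0,0,0,0,-0.36],[0,0,0,0,-0.54],[0,0,0,0,-0.72],[0,0,0,0,-0.9]]' && python3 nudge.py '[[0,0,0,0,-0.18],[0,0,0,0,-0.36],[0,0,0,0,-0.54],[0,0,0,0,-0.68],[0,0,0,0,-0.68]]' && python3 nudge.py '[[0.5,0,0,0,0],[0.5,0,0,0,0],[0.5,0,0,-0.06,0],[0.5,0,0,-0.1,0],[0.5,0,0,-0.1,0]]'; python3 - <<'E'
from h import *
tool()
im,p=shot("top","t2");m=masks(im)
for c in blobs(m["red"],20):print("red",cv2.boundingRect(c),rect(p,c,.099))
go(.535,.0715,.18,.105)
E
```

```text
time: 6.72
eef_pos: [0.4368, 0.0605, 0.0778]
tool_rot: [-0.004, -0.053, 0.999, -0.002]
force: [-0.4, 0.3, 0.9]
gripper_width: 0.501
finger_force: 0.0
time: 7.35
eef_pos: [0.44, 0.0619, 0.0815]
tool_rot: [0.001, -0.053, 0.999, -0.0]
force: [-0.7, -2.5, 5.9]
gripper_width: 0.141
finger_force: 40.0
time: 7.98
eef_pos: [0.4399, 0.0619, 0.0815]
tool_rot: [0.0, -0.485, 0.875, -0.0]
force: [-0.3, -1.1, 7.1]
gripper_width: 0.145
finger_force: 40.0
time: 8.6
eef_pos: [0.4398, 0.0619, 0.0815]
tool_rot: [-0.0, 0.747, -0.665, 0.0]
force: [-0.8, -1.7, 6.8]
gripper_width: 0.147
finger_force: 40.0
time: 9.22
eef_pos: [0.4414, 0.063, 0.1835]
tool_rot: [-0.004, 0.747, -0.665, 0.001]
force: [0.7, 0.4, -0.5]
gripper_width: 0.489
finger_force: 0.0
t 9.22 tcp [0.4414 0.063  0.1835] ydir [-0.9933 -0.1152] yaw_y -3.0261 tilt [ 0.007  0.003 -1.   ] w 0.489 F [ 0.7  0.4 -0.5]
red (262, 181, 24, 8) (array([0.6321, 0.081 ], dtype=float32), 0.0528, 0.0119, 1.6907)
tool shift [ 0.0019 -0.0955  0.0017] len 0.096 turn 0.0098 alt -3.132 j6 -0.393
```

```bash
python3 nudge.py '[[0.5,0.001,-0.096,0,0.005],[0.5,0.001,-0.096,0,0.005],[0.5,0.001,-0.096,0,0.005],[0.5,0.001,-0.096,0,0.005]]'; python3 - <<'E'
from h import *
tool();go(.535,.0722,.073,.110)
im,p=shot("top","t2");m=masks(im)
for c in blobs(m["red"],20):print("red",cv2.boundingRect(c),rect(p,c,.099))
E
```

```text
time: 9.78
eef_pos: [0.5336, 0.0716, 0.1787]
tool_rot: [0.002, 0.745, -0.667, -0.001]
force: [-1.3, -0.9, 0.2]
gripper_width: 0.499
finger_force: 0.0
t 9.78 tcp [0.5336 0.0716 0.1787] ydir [-0.994  -0.1093] yaw_y -3.0321 tilt [-0.004 -0.001 -1.   ] w 0.499 F [-1.3 -0.9  0.2]
tool shift [-0.0005 -0.0019  0.1057] len 0.106 turn -0.0005 alt 3.141 j6 -0.324
```

```bash
python3 nudge.py '[[0.5,-0.0005,-0.0015,0.05,0],[0.5,-0.0005,-0.0015,0.105,0],[0.5,-0.0005,-0.0015,0.105,0]]' && python3 nudge.py '[[0,0,0,0,0],[0,0,0,0,0],[0,0,0,0,0],[0,0,0,0,0],[0,0,0,0,0]]' 50; python3 - <<'E'
from h import *
tool()
im,p=shot("scene","s2");m=masks(im)
for c in blobs(m["red"],20):print("red",cv2.boundingRect(c),rect(p,c,.094))
cv2.imwrite("pics/s2c.png",cv2.resize(im[60:300,180:480,::-1],(750,600)))
E
```

```text
time: 10.2
eef_pos: [0.5323, 0.0713, 0.0722]
tool_rot: [0.005, 0.745, -0.667, -0.002]
force: [-0.3, -0.2, 0.9]
gripper_width: 0.499
finger_force: 0.0
time: 10.82
eef_pos: [0.5357, 0.0725, 0.0765]
tool_rot: [0.0, 0.745, -0.667, -0.0]
force: [-3.8, 0.4, 7.0]
gripper_width: 0.156
finger_force: 50.0
t 10.82 tcp [0.5357 0.0725 0.0765] ydir [-0.994  -0.1096] yaw_y -3.0317 tilt [-0.001 -0.    -1.   ] w 0.156 F [-3.8  0.4  7. ]
red (336, 183, 22, 18) (array([0.6335, 0.0832], dtype=float32), 0.0611, 0.0245, 1.6615)
red (292, 138, 12, 12) (array([0.4447, 0.0487], dtype=float32), 0.0344, 0.0266, 2.9686)
```

View pics/s2c.png

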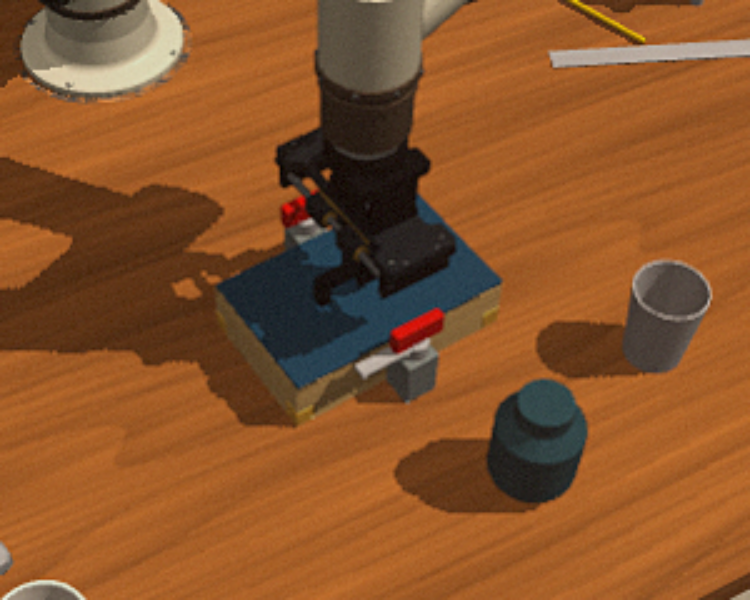

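Both latches are open: the far wing is at (417,330) in the crop and the near one at (295,210). The handle is gripped, so I'll lift the lid and carry it to the left.

```bash
python3 nudge.py '[[0,0,0,-0.02,0],[0,0,0,-0.05,0],[0,0,0,-0.08,0],[0,0,0,-0.11,0],[0,0,0,-0.11,0]]' && python3 nudge.py '[[0,-0.04,0,0,0],[0,-0.09,0,0,0],[0,-0.14,0,0,0],[0,-0.18,0,0,0],[0,-0.22,0,0,0]]' && python3 nudge.py '[[0,-0.035,0,0,0],[0,-0.045,0,0.03,0],[0,-0.045,0,0.07,0],[0,-0.045,0,0.11,0],[0,-0.045,0,0.13,0]]'; python3 - <<'E'
from h import *
tool()
im,p=shot("top","t3");m=masks(im)
for c in blobs(m["blue"],150):print("blue",cv2.boundingRect(c),rect(p,c,.03))
for c in blobs(m["red"],20):print("red",cv2.boundingRect(c),rect(p,c,.099))
E
```

```text
time: 11.5
eef_pos: [0.5376, 0.0732, 0.1871]
tool_rot: [-0.002, 0.745, -0.667, 0.001]
force: [-0.0, 0.5, -4.6]
gripper_width: 0.158
finger_force: 50.0
time: 12.12
eef_pos: [0.5107, 0.2921, 0.1826]
tool_rot: [0.002, 0.745, -0.667, -0.001]
force: [1.2, -1.3, -2.9]
gripper_width: 0.158
finger_force: 50.0
time: 12.75
eef_pos: [0.5046, 0.3337, 0.0501]
tool_rot: [0.004, 0.745, -0.668, -0.001]
force: [-0.4, 0.7, -3.9]
gripper_width: 0.155
finger_force: 50.0
t 12.75 tcp [0.5046 0.3337 0.0501] ydir [-0.994  -0.1087] yaw_y -3.0327 tilt [-0.007 -0.006 -1.   ] w 0.155 F [-0.4  0.7 -3.9]
blue (146, 259, 17, 13) (array([0.4443, 0.3751], dtype=float32), 0.039, 0.0287, 1.5811)
blue (169, 204, 54, 67) (array([0.5121, 0.2754], dtype=float32), 0.1484, 0.1201, 0.1087)
blue (239, 108, 36, 37) (array([0.7814, 0.1314], dtype=float32), 0.0921, 0.0788, 0.79)
red (271, 266, 24, 8) (array([0.4425, 0.0591], dtype=float32), 0.0525, 0.0118, 1.6869)
red (262, 181, 24, 8) (array([0.6315, 0.0809], dtype=float32), 0.0529, 0.0118, 1.7156)
```

View pics/t3.png

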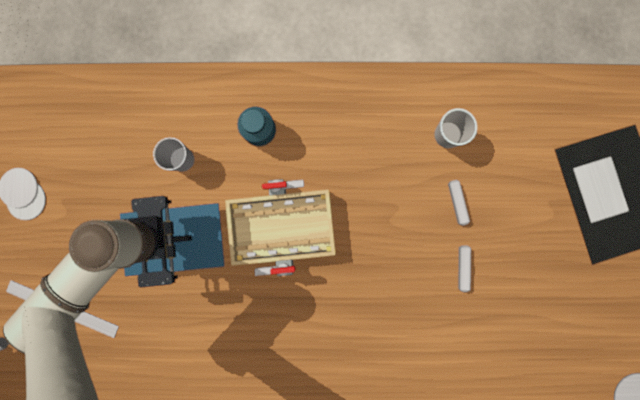

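The lid hangs over free bench at (175,238), both latches are open and the case is empty. I'll set the lid down.

```bash
python3 nudge.py '[[0,0,0,0.01,0],[0,0,0,0.018,0],[0,0,0,0.022,0],[0,0,0,0.024,0],[0,0,0,0.024,0]]' && python3 nudge.py '[[0.4,0,0,0,0],[0.4,0,0,0,0],[0.4,0,0,-0.06,0],[0.4,0,0,-0.12,0],[0.4,0,0,-0.16,0]]'; python3 - <<'E'
from h import *
tool();go(.439,-.368,.15,1.57)
E
```

```text
time: 13.42
eef_pos: [0.5074, 0.3362, 0.0319]
tool_rot: [-0.0, 0.745, -0.667, 0.0]
force: [0.5, 0.3, -4.4]
gripper_width: 0.157
finger_force: 50.0
time: 14.05
eef_pos: [0.5084, 0.3368, 0.196]
tool_rot: [-0.003, 0.745, -0.667, 0.0]
force: [0.1, 0.4, 0.1]
gripper_width: 0.397
finger_force: 0.0
t 14.05 tcp [0.5084 0.3368 0.196 ] ydir [-0.9939 -0.1103] yaw_y -3.0311 tilt [ 0.005  0.004 -1.   ] w 0.397 F [0.1 0.4 0.1]
tool shift [0.693  0.1469 0.043 ] len 0.71 turn -1.4595 alt 1.682 j6 -0.741
```

```bash
python3 nudge.py '[[0.6,0.28,0.06,0,0],[0.6,0.28,0.06,0,0],[0.6,0.28,0.06,0,0],[0.6,0.28,0.06,0,0],[0.6,0.28,0.06,0,0]]' && python3 nudge.py '[[0.6,0.28,0.06,0,0],[0.6,0.28,0.06,0,0],[0.6,0.28,0.06,0,0],[0.6,0.28,0.06,0,0],[0.6,0.28,0.06,0,0]]' && python3 nudge.py '[[0.6,0.133,0.027,0.03,0.9],[0.6,0.133,0.027,0.03,0.9],[0.6,0.133,0.027,0.03,0.9],[0.6,0.133,0.027,0.03,0.9],[0.6,0.133,0.027,0.03,0.9]]' && python3 nudge.py '[[0.6,0,0,0,0.79],[0.6,0,0,0,0.79],[0.6,0,0,0,0.79],[0.6,0,0,0,0.79],[0.6,0,0,0,0.79]]'; python3 - <<'E'
from h import *
tool()
im,p=shot("top","t4");m=masks(im)
for c in blobs(m["blue"],150):print("blue",cv2.boundingRect(c),rect(p,c,.013))
im,p=shot("wrist","w4");m=masks(im)
for c in blobs(m["grey"],200,(0,0,640,245)):print("grey",cv2.boundingRect(c),rect(p,c,.022))
im,p=shot("scene","s4");m=masks(im)
for c in blobs(m["grey"],60,(100,180,400,400)):print("grey",cv2.boundingRect(c),rect(p,c,.02))
E
```

```text
time: 14.68
eef_pos: [0.4779, 0.0488, 0.1926]
tool_rot: [-0.001, 0.744, -0.668, 0.001]
force: [0.2, -0.0, 1.0]
gripper_width: 0.599
finger_force: 0.0
time: 15.3
eef_pos: [0.4492, -0.2364, 0.1925]
tool_rot: [-0.0, 0.744, -0.668, 0.001]
force: [0.6, -0.3, -0.2]
gripper_width: 0.602
finger_force: 0.0
time: 15.92
eef_pos: [0.4373, -0.3697, 0.1621]
tool_rot: [0.0, -0.378, 0.926, -0.001]
force: [0.1, 0.3, -0.0]
gripper_width: 0.599
finger_force: 0.0
time: 16.55
eef_pos: [0.4376, -0.3691, 0.1624]
tool_rot: [0.001, 0.006, 1.0, -0.0]
force: [-0.3, -0.4, 0.0]
gripper_width: 0.599
finger_force: 0.0
t 16.55 tcp [ 0.4376 -0.3691  0.1624] ydir [0.0112 0.9999] yaw_y 1.5596 tilt [ 0.001 -0.001 -1.   ] w 0.599 F [-0.3 -0.4  0. ]
blue (124, 203, 101, 70) (array([0.509 , 0.3343], dtype=float32), 0.2377, 0.1474, 1.6813)
blue (239, 108, 36, 37) (array([0.7849, 0.134 ], dtype=float32), 0.0936, 0.08, 0.79)
grey (312, 135, 23, 98) (array([ 0.4368, -0.3691], dtype=float32), 0.1075, 0.0237, 3.1153)
grey (174, 292, 45, 54) (array([ 0.7353, -0.3254], dtype=float32), 0.1205, 0.0903, 0.497)
grey (151, 252, 34, 38) (array([ 0.599 , -0.3544], dtype=float32), 0.114, 0.024, 0.2425)
grey (132, 203, 22, 36) (array([ 0.4399, -0.3676], dtype=float32), 0.1147, 0.0235, 3.124)
grey (322, 196, 33, 15) (array([0.608 , 0.0772], dtype=float32), 0.0816, 0.0286, 1.4055)
```

View pics/w4.png

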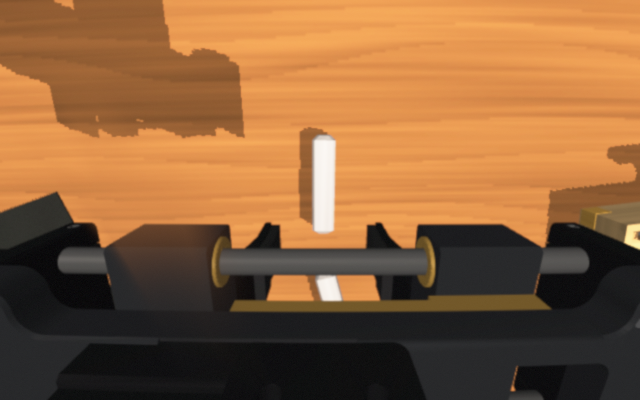

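Wrist view: the bar is at (323,184), aligned and centred between the fingers. The lid lies at (0.509, 0.334) on the bench.

```bash
python3 nudge.py '[[0.6,0,0,0.06,0],[0.6,0,0,0.11,0],[0.6,0,0,0.145,0],[0.6,0,0,0.157,0],[0.6,0,0,0.157,0]]' && python3 nudge.py '[[0.6,0,0,0,0]]'; python3 - <<'E'
from h import *
tool();go(.438,-.368,.005)
E
```

```text
time: 17.32
eef_pos: [0.4375, -0.3691, 0.0047]
tool_rot: [-0.0, 0.004, 1.0, -0.0]
force: [0.1, -0.6, 0.0]
gripper_width: 0.602
finger_force: 0.0
time: 17.45
eef_pos: [0.4386, -0.3696, 0.0063]
tool_rot: [0.002, 0.004, 1.0, -0.001]
force: [0.3, -0.6, 0.9]
gripper_width: 0.6
finger_force: 0.0
t 17.45 tcp [ 0.4386 -0.3696  0.0063] ydir [0.0086 1.    ] yaw_y 1.5622 tilt [ 0.003 -0.002 -1.   ] w 0.6 F [ 0.3 -0.6  0.9]
tool shift [0.0006 0.0016 0.0013] len 0.002
```

```bash
python3 nudge.py '[[0,0,0,0,0],[0,0,0,0,0],[0,0,0,0,0],[0,0,0,0,0],[0,0,0,0,0]]' 55 && python3 nudge.py '[[0,0,0,-0.04,0],[0,0,0,-0.09,0],[0,0,0,-0.14,0],[0,0,0,-0.14,0],[0,0,0,-0.14,0]]'; python3 - <<'E'
from h import *
tool()
im,p=shot("wrist","w5");go(.540,.0225,.145,1.681)
im,p=shot("scene","s5")
E
```

```text
time: 18.08
eef_pos: [0.4374, -0.369, 0.0048]
tool_rot: [0.0, 0.005, 1.0, -0.0]
force: [-0.1, 0.8, 2.0]
gripper_width: 0.278
finger_force: 5.5
time: 18.7
eef_pos: [0.4359, -0.3678, 0.1427]
tool_rot: [-0.001, 0.005, 1.0, 0.001]
force: [0.0, 0.3, -3.9]
gripper_width: 0.271
finger_force: 55.0
t 18.7 tcp [ 0.4359 -0.3678  0.1427] ydir [0.0102 0.9999] yaw_y 1.5606 tilt [-0.003  0.003 -1.   ] w 0.271 F [ 0.   0.3 -3.9]
tool shift [-0.1005  0.3913 -0.0021] len 0.404 turn -0.1201 alt 3.021 j6 -1.162
```

View pics/w5.png

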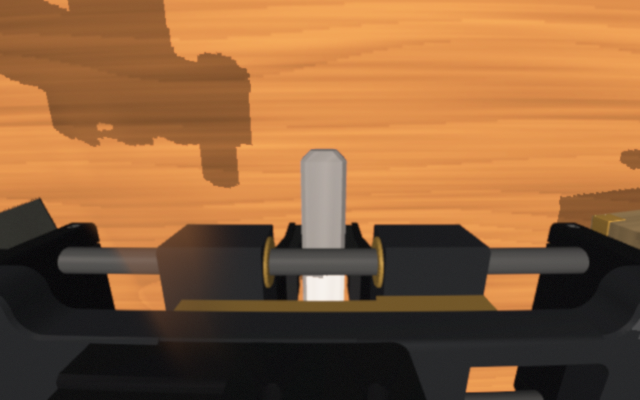

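The bar is gripped, with its near end tip at (324,149) and its chamfer edge at about row 160. I'll compute where its middle sits relative to the TCP.

```bash
python3 - <<'E'
from h import *
im=cv2.imread("pics/w5.png");p=ctrl.camera_params("wrist");p["T"]=np.array(p["hand_eye"])
g=im.astype(int);sub=im[135:235,295:355]
h=cv2.cvtColor(im,cv2.COLOR_BGR2HSV).astype(int)
print("S col324",h[144:172,324,1].tolist());print("V",h[144:172,324,2].tolist())
row=h[200,290:360,1];k=np.where(row<70)[0]+290;print("bar cols",k.min(),k.max())
for r in(148,149,150):print(r,ray(p,[[324,r]],0.0).round(4),ray(p,[[324,r]],-.014).round(4))
for r in(158,160,162):print(r,ray(p,[[324,r]],-.019).round(4))
print(ray(p,[[k.min(),200],[k.max(),200]],-.019).round(4))
E
```

```text
S col324 [164, 165, 164, 160, 138, 72, 24, 22, 23, 24, 24, 23, 23, 24, 24, 23, 24, 23, 22, 21, 21, 21, 23, 22, 21, 21, 21, 21]
V [237, 238, 237, 230, 198, 139, 126, 149, 164, 167, 167, 168, 168, 170, 170, 170, 172, 175, 177, 178, 179, 179, 179, 177, 178, 178, 178, 178]
bar cols 302 344
148 [[0.0545 0.0005 0.    ]] [[ 0.0558  0.0005 -0.014 ]]
149 [[0.0539 0.0005 0.    ]] [[ 0.0553  0.0005 -0.014 ]]
150 [[0.0534 0.0006 0.    ]] [[ 0.0548  0.0005 -0.014 ]]
158 [[ 0.0513  0.0005 -0.019 ]]
160 [[ 0.0503  0.0005 -0.019 ]]
162 [[ 0.0493  0.0005 -0.019 ]]
[[ 0.0296 -0.0109 -0.019 ]
 [ 0.0296  0.0108 -0.019 ]]
```

```bash
python3 nudge.py '[[0,-0.099,0.415,0,0],[0,-0.099,0.415,0,0],[0,-0.099,0.415,0,0],[0,-0.099,0.415,0,0],[0,-0.099,0.415,0,0]]' && python3 - <<'E'
from h import *
tool();go(.537,.0472,.145,1.680)
E
```

```text
time: 19.42
eef_pos: [0.5119, -0.0637, 0.1429]
tool_rot: [-0.002, 0.005, 1.0, -0.0]
force: [1.2, 0.4, -3.9]
gripper_width: 0.274
finger_force: 55.0
t 19.43 tcp [ 0.5119 -0.0637  0.1429] ydir [0.0093 1.    ] yaw_y 1.5615 tilt [-0.003 -0.    -1.   ] w 0.274 F [ 1.2  0.4 -3.9]
tool shift [-0.0241  0.1111 -0.0022] len 0.114 turn -0.1185 alt 3.023 j6 -1.771
```

```bash
python3 nudge.py '[[0,-0.024,0.111,0,-0.119],[0,-0.024,0.111,0,-0.119],[0,-0.024,0.111,0,-0.119],[0,-0.024,0.111,0,-0.119],[0,-0.024,0.111,0,-0.119]]' && python3 nudge.py '[[0,0,0,0.03,0],[0,0,0,0.05,0],[0,0,0,0.06,0],[0,0,0,0.06,0],[0,0,0,0.06,0]]' && python3 - <<'E'
from h import *
tool();go(.537,.0472,.083,1.680)
im,p=shot("wrist","w6");im,p=shot("top","t6")
E
```

```text
time: 20.05
eef_pos: [0.5369, 0.044, 0.1437]
tool_rot: [-0.001, -0.054, 0.999, -0.0]
force: [0.4, -0.5, -4.4]
gripper_width: 0.268
finger_force: 55.0
time: 20.68
eef_pos: [0.5384, 0.0451, 0.0854]
tool_rot: [0.001, -0.055, 0.998, 0.0]
force: [-0.3, 0.6, -3.1]
gripper_width: 0.274
finger_force: 55.0
t 20.68 tcp [0.5384 0.0451 0.0854] ydir [-0.1094  0.994 ] yaw_y 1.6804 tilt [ 0.002  0.    -1.   ] w 0.274 F [-0.3  0.6 -3.1]
tool shift [0.0011 0.0023 0.0024] len 0.004 turn 0.0004 alt -3.141 j6 -1.846
```

View pics/w6.png

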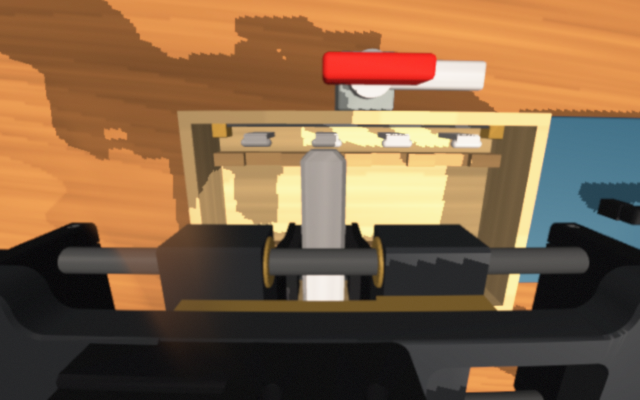

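```bash
python3 - <<'E'
from h import *
im=cv2.imread("pics/w6.png");p=ctrl.camera_params("wrist");p["T"]=np.array(p["hand_eye"])
h=cv2.cvtColor(im,cv2.COLOR_BGR2HSV).astype(int)
for c in(230,290,420):print(c,im[104:134,c].sum(1).tolist())
for r in(110,111,112,124,125,126):print(r,ray(p,[[290,r]],.0274)[0,0].round(4))
for r in(149,150,151):print("tip",r,ray(p,[[324,r]],0)[0,0].round(4),h[r,324,1])
# clip lip centres, z .042
m=(h[...,1]<60)&(h[...,2]>110)
for c in blobs(m,40,(235,125,500,152)):
    M=cv2.moments(c);u=[M['m10']/M['m00'],M['m01']/M['m00']];print("clip",np.round(u,1),ray(p,[u],.0434)[0].round(4))
E
```

```text
230 [275, 273, 272, 269, 264, 279, 330, 394, 422, 427, 427, 428, 425, 425, 428, 424, 425, 423, 407, 349, 260, 213, 203, 203, 197, 197, 191, 191, 190, 190]
290 [275, 274, 273, 274, 274, 292, 358, 420, 440, 443, 443, 443, 442, 444, 443, 443, 442, 445, 431, 374, 265, 216, 301, 447, 489, 490, 493, 496, 502, 504]
420 [276, 274, 272, 268, 267, 272, 374, 576, 656, 668, 668, 668, 668, 668, 669, 668, 670, 669, 667, 648, 525, 359, 349, 505, 644, 676, 682, 685, 687, 689]
110 0.0759
111 0.0753
112 0.0746
124 0.0672
125 0.0666
126 0.066
tip 149 0.0539 49
tip 150 0.0534 24
tip 151 0.0528 24
clip [322.8 150.1] [ 0.049  -0.0002  0.0434]
clip [466.3 140.8] [0.0558 0.1019 0.0434]
clip [396.9 139.8] [0.0562 0.0521 0.0434]
clip [326.6 139.7] [0.0562 0.0025 0.0434]
clip [255.7 139.1] [ 0.0567 -0.0476  0.0434]
```

Measured in the wrist frame, the bar is within 0.5 mm of the bay along x and needs +2 mm in tool y (clip at (326.6,139.7)). I'll press it in.

```bash
python3 nudge.py '[[0,0,0.002,0.01,0],[0,0,0.002,0.025,0],[0,0,0.002,0.034,0],[0,0,0.002,0.034,0],[0,0,0.002,0.034,0]]' && python3 nudge.py '[[0,0,0,0.006,0],[0,0,0,0.012,0],[0,0,0,0.018,0],[0,0,0,0.022,0],[0,0,0,0.025,0]]' && python3 nudge.py '[[0,0,0,0.002,0],[0,0,0,0.004,0],[0,0,0,0.004,0]]'
```

```text
time: 21.4
eef_pos: [0.5375, 0.0472, 0.0505]
tool_rot: [-0.0, -0.055, 0.998, -0.0]
force: [-0.3, -0.2, -3.9]
gripper_width: 0.27
finger_force: 55.0
time: 22.02
eef_pos: [0.5368, 0.047, 0.0248]
tool_rot: [-0.001, -0.055, 0.998, -0.0]
force: [0.6, 0.3, -3.7]
gripper_width: 0.269
finger_force: 55.0
time: 22.4
eef_pos: [0.5369, 0.047, 0.0245]
tool_rot: [-0.0, -0.055, 0.998, -0.0]
force: [-7.7, 0.9, 18.7]
gripper_width: 0.273
finger_force: 55.0
```

```bash
python3 nudge.py '[[0,0,0,0.001,0],[0,0,0,0.001,0]]' && python3 nudge.py '[[0.4,0,0,0,0],[0.4,0,0,0,0],[0.4,0,0,0,0]]' && python3 nudge.py '[[0.4,0,0,-0.05,0],[0.4,0,0,-0.11,0],[0.4,0,0,-0.13,0],[0.4,0,0,-0.13,0]]'; python3 - <<'E'
from h import *
tool()
im,p=shot("wrist","w7");go(.598,-.356,.16,1.814)
cv2.imwrite("pics/w7c.png",cv2.resize(im[20:245,150:570,::-1],(800,429)))
E
```

```text
time: 22.65
eef_pos: [0.5369, 0.047, 0.0245]
tool_rot: [-0.0, -0.056, 0.998, -0.0]
force: [-10.0, 1.0, 25.7]
gripper_width: 0.272
finger_force: 55.0
time: 23.02
eef_pos: [0.5376, 0.0472, 0.0204]
tool_rot: [0.0, -0.055, 0.998, -0.0]
force: [0.5, -0.4, -0.1]
gripper_width: 0.391
finger_force: 0.0
time: 23.52
eef_pos: [0.5384, 0.0475, 0.152]
tool_rot: [0.002, -0.055, 0.998, 0.001]
force: [-0.3, 0.1, -1.5]
gripper_width: 0.394
finger_force: 0.0
t 23.52 tcp [0.5384 0.0475 0.152 ] ydir [-0.1096  0.994 ] yaw_y 1.6806 tilt [ 0.004  0.001 -1.   ] w 0.394 F [-0.3  0.1 -1.5]
tool shift [-0.0164 -0.4074 -0.0099] len 0.408 turn -0.1338 alt 3.008 j6 -1.849
```

View pics/w7c.png

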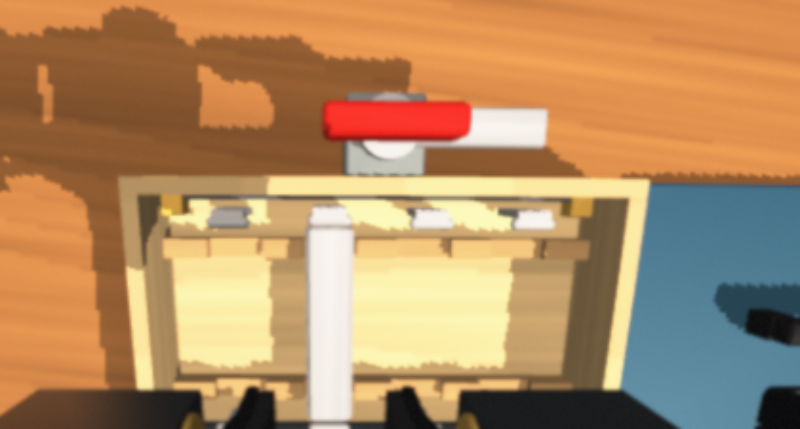

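The bar lies in bay 1 with its near end under the clip at (330,215) in the crop. Next mandrel.

```bash
python3 nudge.py '[[0.6,-0.01,-0.28,0,0],[0.6,-0.01,-0.28,0,0],[0.6,-0.01,-0.28,0,0],[0.6,-0.01,-0.28,0,0],[0.6,-0.01,-0.28,0,0]]' && python3 nudge.py '[[0.6,-0.007,-0.127,-0.01,-0.134],[0.6,-0.007,-0.127,-0.01,-0.134],[0.6,-0.007,-0.127,-0.01,-0.134],[0.6,-0.007,-0.127,-0.01,-0.134],[0.6,-0.007,-0.127,-0.01,-0.134]]'; python3 - <<'E'
from h import *
tool()
im,p=shot("wrist","w8");m=masks(im)
for c in blobs(m["grey"],200,(250,60,400,245)):
    print("grey",cv2.boundingRect(c),rect(p,c,.022))
    X=ray(p,c,.022)@np.eye(3);T=pose();t=(X-T[:3,3])@T[:3,:3];print("tool x",t[:,0].min().round(4),t[:,0].max().round(4),"y",t[:,1].mean().round(4))
im,p=shot("top","t8");m=masks(im)
for c in blobs(m["blue"],150):print("blue",cv2.boundingRect(c),rect(p,c,.013))
for c in blobs(m["red"],20):print("red",cv2.boundingRect(c),rect(p,c,.099))
cv2.imwrite("pics/t8c.png",cv2.resize(im[170:290,110:350,::-1],(800,400),interpolation=cv2.INTER_CUBIC))
for c in blobs(m["grey"],60,(225,180,340,290)):print("grey",cv2.boundingRect(c),rect(p,c,.042))
E
```

```text
time: 24.2
eef_pos: [0.5768, -0.2329, 0.1474]
tool_rot: [-0.002, -0.053, 0.999, 0.001]
force: [0.1, 0.8, 0.5]
gripper_width: 0.599
finger_force: 0.0
time: 24.82
eef_pos: [0.5986, -0.3541, 0.1595]
tool_rot: [-0.001, -0.122, 0.992, 0.001]
force: [0.3, -0.1, 0.5]
gripper_width: 0.6
finger_force: 0.0
t 24.82 tcp [ 0.5986 -0.3541  0.1595] ydir [-0.2428  0.9701] yaw_y 1.816 tilt [-0.002  0.001 -1.   ] w 0.6 F [ 0.3 -0.1  0.5]
grey (310, 133, 23, 100) (array([ 0.5962, -0.3569], dtype=float32), 0.1083, 0.0233, 0.237)
tool x -0.051 0.0572 y -0.0022
blue (124, 203, 101, 70) (array([0.5089, 0.3341], dtype=float32), 0.2378, 0.1473, 1.6804)
blue (239, 108, 36, 37) (array([0.7849, 0.134 ], dtype=float32), 0.0936, 0.08, 0.79)
red (271, 266, 24, 8) (array([0.4424, 0.0591], dtype=float32), 0.0525, 0.0115, 1.6869)
red (262, 181, 24, 8) (array([0.6321, 0.081 ], dtype=float32), 0.0528, 0.0119, 1.6907)
grey (254, 267, 18, 9) (array([0.4342, 0.1115], dtype=float32), 0.0408, 0.0175, 1.6767)
grey (273, 260, 19, 8) (array([0.4522, 0.0665], dtype=float32), 0.0431, 0.0154, 1.6759)
grey (284, 199, 15, 56) (array([0.5386, 0.0458], dtype=float32), 0.1297, 0.0265, 0.1099)
grey (269, 180, 35, 16) (array([0.6324, 0.0587], dtype=float32), 0.0863, 0.0235, 1.9277)
```

View pics/t8c.png

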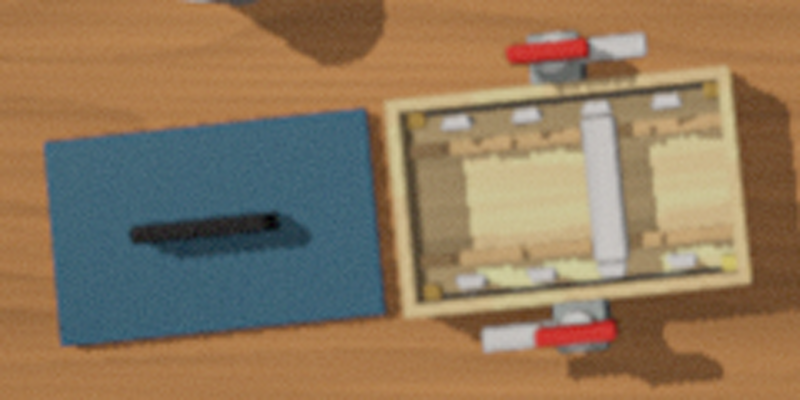

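The first bar sits between both clips at (603,187) in the crop, and the lid and latches are unchanged. Now I'll grasp the second bar.

```bash
python3 nudge.py '[[0.6,0.0025,-0.002,0.06,0],[0.6,0.0025,-0.002,0.11,0],[0.6,0.0025,-0.002,0.145,0],[0.6,0.0025,-0.002,0.1545,0],[0.6,0.0025,-0.002,0.1545,0]]' && python3 nudge.py '[[0,0,0,0,0],[0,0,0,0,0],[0,0,0,0,0],[0,0,0,0,0],[0,0,0,0,0]]' 55 && python3 nudge.py '[[0,0,0,0,0],[0,0,0,-0.04,0],[0,0,0,-0.09,0],[0,0,0,-0.14,0],[0,0,0,-0.14,0]]'; python3 - <<'E'
from h import *
tool()
go(.5274,.1467,.147,1.680)
E
```

```text
time: 25.55
eef_pos: [0.5976, -0.3578, 0.0066]
tool_rot: [0.0, -0.122, 0.993, -0.0]
force: [-0.6, 0.3, -0.1]
gripper_width: 0.6
finger_force: 0.0
time: 26.18
eef_pos: [0.597, -0.3579, 0.0067]
tool_rot: [0.0, -0.122, 0.993, 0.0]
force: [-1.5, 2.1, 4.2]
gripper_width: 0.267
finger_force: 55.0
time: 26.8
eef_pos: [0.5994, -0.3595, 0.1504]
tool_rot: [0.004, -0.122, 0.993, -0.003]
force: [0.4, -0.7, -4.1]
gripper_width: 0.268
finger_force: 55.0
t 26.8 tcp [ 0.5994 -0.3595  0.1504] ydir [-0.2416  0.9704] yaw_y 1.8148 tilt [ 0.009 -0.004 -1.   ] w 0.268 F [ 0.4 -0.7 -4.1]
tool shift [-0.0524  0.5086  0.0007] len 0.511 turn 0.1348 alt -3.007 j6 -1.018
```

```bash
python3 nudge.py '[[0,-0.03,0.28,0,0],[0,-0.03,0.28,0,0],[0,-0.03,0.28,0,0],[0,-0.03,0.28,0,0],[0,-0.03,0.28,0,0]]' && python3 nudge.py '[[0,-0.022,0.227,0,0.135],[0,-0.022,0.227,0,0.135],[0,-0.022,0.227,0,0.135],[0,-0.022,0.227,0,0.135],[0,-0.022,0.227,0,0.135]]' && python3 nudge.py '[[0,0,0,0.03,0],[0,0,0,0.05,0],[0,0,0,0.06,0],[0,0,0,0.06,0],[0,0,0,0.06,0]]' && python3 - <<'E'
from h import *
tool();go(.526,.1465,.085,1.680)
im,p=shot("wrist","w9");T=pose()
print("settled tcp",T[:3,3].round(4))
p=ctrl.camera_params("wrist");p["T"]=np.array(p["hand_eye"])
h=cv2.cvtColor(im,cv2.COLOR_RGB2HSV).astype(int)
zr=T[2,3]-.058
for c in(200,230,270,370,420):
    d=np.diff(im[85:150,c].astype(int).sum(1));k=np.argsort(-d)[:2]+85;print(c,k.tolist(),ray(p,[[c,k.max()+.5]],zr)[0].round(4))
print("S tip",h[140:156,324,1].tolist())
m=(h[...,1]<60)&(h[...,2]>110)
for c in blobs(m,30,(60,122,600,147)):
    M=cv2.moments(c);u=[M['m10']/M['m00'],M['m01']/M['m00']];print("clip",np.round(u,1),ray(p,[u],T[2,3]-.042)[0].round(4))
row=h[200,290:360,1];k=np.where(row<70)[0]+290;print("bar y",ray(p,[[k.min(),200],[k.max(),200]],-.018)[:,1].mean().round(4))
E
```

```text
time: 27.42
eef_pos: [0.5562, -0.0765, 0.1434]
tool_rot: [-0.002, -0.122, 0.992, 0.001]
force: [0.3, -0.6, -2.9]
gripper_width: 0.273
finger_force: 55.0
time: 28.05
eef_pos: [0.5235, 0.1487, 0.1436]
tool_rot: [-0.002, -0.056, 0.998, -0.0]
force: [-1.0, -1.4, -3.1]
gripper_width: 0.273
finger_force: 55.0
time: 28.68
eef_pos: [0.5256, 0.1465, 0.0866]
tool_rot: [0.001, -0.054, 0.999, 0.0]
force: [-0.4, 0.5, -4.2]
gripper_width: 0.273
finger_force: 55.0
t 28.68 tcp [0.5256 0.1465 0.0866] ydir [-0.1084  0.9941] yaw_y 1.6794 tilt [ 0.001  0.    -1.   ] w 0.273 F [-0.4  0.5 -4.2]
tool shift [-0.0004  0.      0.0016] len 0.002 turn -0.0006 alt 3.141 j6 -2.032
settled tcp [0.5256 0.1466 0.0868]
200 [88, 87] [ 0.0893 -0.0778  0.0288]
230 [87, 88] [ 0.0891 -0.0587  0.0288]
270 [129, 139] [ 0.0573 -0.0348  0.0288]
370 [113, 112] [0.0738 0.0301 0.0288]
420 [117, 118] [0.0708 0.0626 0.0288]
S tip [20, 22, 21, 22, 22, 22, 23, 23, 23, 21, 23, 25, 24, 24, 24, 24]
clip [115.4 141.8] [ 0.0553 -0.1501  0.0448]
clip [323.2 140.9] [0.0553 0.0001 0.0448]
clip [253.1 141. ] [ 0.0553 -0.0498  0.0448]
clip [183.5 140.4] [ 0.056  -0.0998  0.0448]
bar y 0.0002
```

View pics/w9.png

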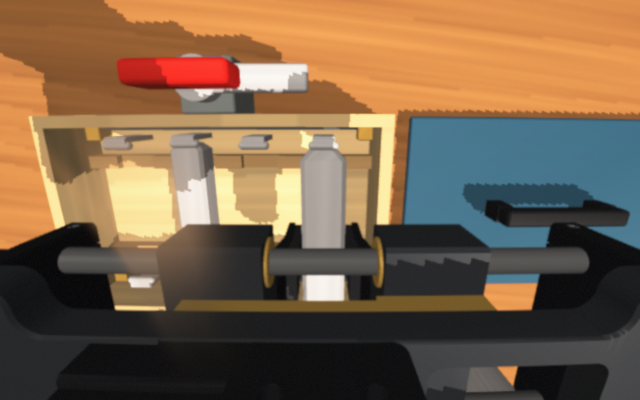

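The second bar is over the last bay with its clip at (323,141), aligned laterally, and the first bar is at (192,180). I'll check the x offset at the tip.

```bash
python3 - <<'E'
from h import *
a=cv2.imread("pics/w9.png").astype(int).sum(2);b=cv2.imread("pics/w5.png").astype(int).sum(2);c=cv2.imread("pics/w6.png").astype(int).sum(2)
for n,q in(("w9",a),("w5",b),("w6",c)):
    print(n,q[140:166,324].tolist());print("  edges of taper L/R rows 152..164 step3:",[(np.argmax(np.abs(np.diff(q[r,292:324])))+292,np.argmax(np.abs(np.diff(q[r,324:358])))+324) for r in range(149,165,2)])
for cc in (372,380,50,60,90):print(cc,a[106:132,cc].tolist())
E
```

```text
w9 [503, 501, 499, 501, 506, 501, 471, 412, 355, 357, 421, 473, 489, 489, 486, 492, 494, 496, 498, 502, 504, 511, 518, 518, 515, 519]
  edges of taper L/R rows 152..164 step3: [(np.int64(308), np.int64(335)), (np.int64(307), np.int64(338)), (np.int64(311), np.int64(340)), (np.int64(303), np.int64(341)), (np.int64(302), np.int64(338)), (np.int64(300), np.int64(339)), (np.int64(299), np.int64(341)), (np.int64(303), np.int64(341))]
w5 [461, 467, 471, 478, 481, 481, 481, 468, 426, 355, 359, 428, 469, 476, 477, 481, 480, 485, 485, 487, 491, 500, 507, 510, 513, 513]
  edges of taper L/R rows 152..164 step3: [(np.int64(310), np.int64(336)), (np.int64(307), np.int64(338)), (np.int64(305), np.int64(340)), (np.int64(303), np.int64(342)), (np.int64(301), np.int64(344)), (np.int64(306), np.int64(345)), (np.int64(300), np.int64(341)), (np.int64(300), np.int64(341))]
w6 [490, 496, 494, 470, 424, 370, 346, 391, 399, 353, 359, 428, 468, 479, 476, 480, 481, 484, 484, 491, 494, 498, 505, 507, 511, 507]
  edges of taper L/R rows 152..164 step3: [(np.int64(309), np.int64(336)), (np.int64(307), np.int64(
[... 170 characters left out ...]
.int64(299), np.int64(345))]
372 [459, 453, 444, 421, 406, 386, 331, 396, 587, 648, 659, 660, 660, 660, 660, 660, 661, 660, 660, 659, 633, 491, 375, 359, 359, 358]
380 [456, 457, 456, 453, 454, 455, 446, 477, 593, 646, 659, 659, 662, 659, 660, 660, 660, 660, 660, 658, 629, 455, 303, 284, 290, 305]
50 [265, 262, 264, 265, 268, 268, 267, 274, 293, 344, 400, 424, 427, 430, 432, 428, 429, 431, 430, 428, 428, 405, 317, 235, 209, 206]
60 [278, 274, 271, 274, 276, 275, 272, 273, 289, 347, 401, 426, 431, 429, 430, 430, 429, 429, 430, 430, 429, 401, 303, 233, 216, 215]
90 [294, 292, 287, 286, 282, 282, 287, 291, 331, 402, 419, 422, 421, 422, 421, 419, 422, 420, 421, 422, 420, 423, 419, 419, 418, 420]
```

Everything agrees to within about 1 mm. I'll shift by −1 mm in tool x and press.

```bash
python3 nudge.py '[[0,-0.001,0,0.01,0],[0,-0.001,0,0.025,0],[0,-0.001,0,0.034,0],[0,-0.001,0,0.034,0],[0,-0.001,0,0.034,0]]' && python3 nudge.py '[[0,0,0,0.006,0],[0,0,0,0.012,0],[0,0,0,0.018,0],[0,0,0,0.022,0],[0,0,0,0.025,0]]' && python3 nudge.py '[[0,0,0,0.002,0],[0,0,0,0.004,0],[0,0,0,0.005,0],[0,0,0,0.005,0]]'
```

```text
time: 29.35
eef_pos: [0.5262, 0.1467, 0.0521]
tool_rot: [0.0, -0.054, 0.999, -0.0]
force: [-0.7, 0.0, -3.5]
gripper_width: 0.268
finger_force: 55.0
time: 29.98
eef_pos: [0.5259, 0.1465, 0.0264]
tool_rot: [-0.0, -0.054, 0.999, -0.0]
force: [0.5, 0.5, -2.4]
gripper_width: 0.27
finger_force: 55.0
time: 30.48
eef_pos: [0.526, 0.1466, 0.0246]
tool_rot: [0.0, -0.055, 0.998, -0.0]
force: [-6.4, 0.5, 12.0]
gripper_width: 0.268
finger_force: 55.0
```

```bash
python3 nudge.py '[[0,0,0,0.002,0],[0,0,0,0.002,0],[0,0,0,0.002,0]]' && python3 nudge.py '[[0.4,0,0,0,0],[0.4,0,0,0,0],[0.4,0,0,0,0]]' && python3 nudge.py '[[0.4,0,0,-0.05,0],[0.4,0,0,-0.11,0],[0.4,0,0,-0.16,0],[0.4,0,0,-0.16,0]]' && python3 nudge.py '[[0.4,0.12,0,0,0],[0.4,0.12,0,0,0],[0.4,0.12,0,0,0],[0.4,0.12,0,0,0]]'; python3 - <<'E'
from h import *
tool()
go(.508,.336,.18,.110)
im,p=shot("scene","s10");cv2.imwrite("pics/s10c.png",cv2.resize(im[110:260,240:440,::-1],(800,600),interpolation=cv2.INTER_CUBIC))
im,p=shot("top","t10");m=masks(im)
for c in blobs(m["grey"],60,(225,180,340,290)):print("grey",cv2.boundingRect(c),rect(p,c,.042))
for c in blobs(m["blue"],150):print("blue",cv2.boundingRect(c),rect(p,c,.013))
E
```

```text
time: 30.85
eef_pos: [0.526, 0.1466, 0.0245]
tool_rot: [0.0, -0.055, 0.998, -0.0]
force: [-9.4, -0.5, 24.7]
gripper_width: 0.269
finger_force: 55.0
time: 31.22
eef_pos: [0.5259, 0.1465, 0.0198]
tool_rot: [-0.0, -0.054, 0.999, -0.0]
force: [-0.9, -0.4, -0.4]
gripper_width: 0.393
finger_force: 0.0
time: 31.72
eef_pos: [0.5285, 0.1477, 0.1844]
tool_rot: [0.004, -0.055, 0.998, 0.002]
force: [0.0, -0.7, -0.3]
gripper_width: 0.397
finger_force: 0.0
time: 32.22
eef_pos: [0.4069, 0.1337, 0.1797]
tool_rot: [-0.0, -0.055, 0.999, -0.0]
force: [-0.0, 0.4, 0.3]
gripper_width: 0.398
finger_force: 0.0
t 32.23 tcp [0.4069 0.1337 0.1797] ydir [-0.1091  0.994 ] yaw_y 1.6801 tilt [ 0. -0. -1.] w 0.398 F [-0.   0.4  0.3]
tool shift [-0.1226  0.19   -0.0003] len 0.226 turn 1.5701 alt -1.571 j6 -2.162
grey (254, 260, 38, 15) (array([0.443 , 0.0872], dtype=float32), 0.0908, 0.0245, 1.924)
grey (242, 203, 15, 56) (array([0.5284, 0.1447], dtype=float32), 0.1302, 0.0278, 0.1111)
grey (284, 199, 15, 56) (array([0.5388, 0.0456], dtype=float32), 0.1303, 0.0298, 0.0578)
grey (269, 180, 35, 16) (array([0.6322, 0.0586], dtype=float32), 0.0863, 0.0239, 1.9388)
blue (124, 203, 101, 70) (array([0.5089, 0.3341], dtype=float32), 0.2375, 0.1471, 1.6804)
blue (239, 108, 36, 37) (array([0.7849, 0.134 ], dtype=float32), 0.0936, 0.08, 0.79)
```

View pics/s10c.png

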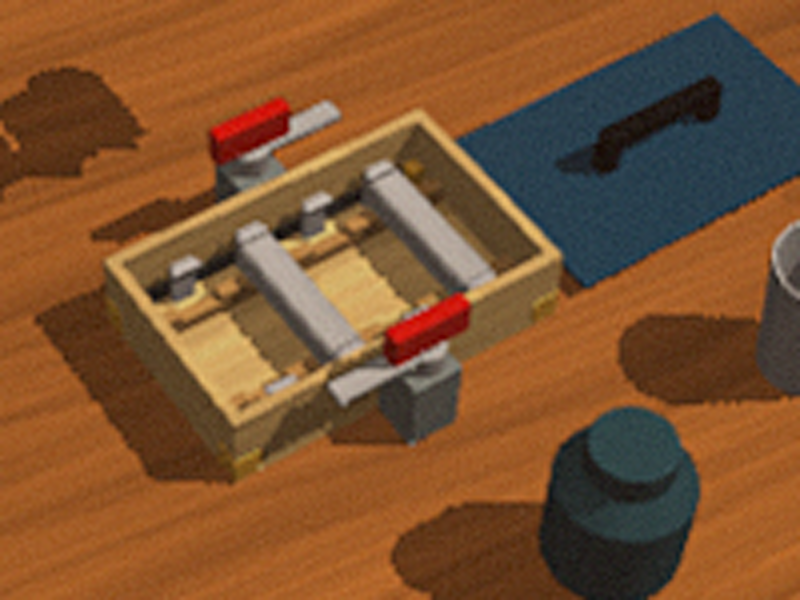

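Both bars are home between their clips, at (300,290) and (430,225) in the crop. The lid is undisturbed, so I'll fetch it.

```bash
python3 nudge.py '[[0.5,-0.1216,0.19,0,-0.9],[0.5,-0.1216,0.19,0,-0.9],[0.5,-0.1216,0.19,0,-0.9],[0.5,-0.1216,0.19,0,-0.9],[0.5,-0.1216,0.19,0,-0.9]]' && python3 nudge.py '[[0.5,0,0,0,-0.671],[0.5,0,0,0,-0.671],[0.5,0,0,0,-0.671],[0.5,0,0,0,-0.671],[0.5,0,0,0,-0.671]]'; python3 - <<'E'
from h import *
tool();go(.507,.3358,.026,.110)
im,p=shot("wrist","w11")
h=cv2.cvtColor(im,cv2.COLOR_RGB2HSV).astype(int)
m=(h[...,2]<45)
for c in blobs(m,200,(200,60,450,240)):print("dark",cv2.boundingRect(c),rect(p,c,.045))
for c in blobs(masks(im)["blue"],500,(0,0,640,240)):print("blue",cv2.boundingRect(c),rect(p,c,.013))
E
```

```text
time: 32.95
eef_pos: [0.5089, 0.3383, 0.1777]
tool_rot: [-0.001, -0.486, 0.874, -0.0]
force: [-0.4, -1.1, 0.4]
gripper_width: 0.501
finger_force: 0.0
time: 33.58
eef_pos: [0.5078, 0.3357, 0.1789]
tool_rot: [0.001, 0.744, -0.668, -0.0]
force: [0.3, 0.2, 0.4]
gripper_width: 0.499
finger_force: 0.0
t 33.58 tcp [0.5078 0.3357 0.1789] ydir [-0.9943 -0.1066] yaw_y -3.0348 tilt [-0.001 -0.001 -1.   ] w 0.499 F [0.3 0.2 0.4]
tool shift [-0.0003  0.0006  0.1529] len 0.153 turn -0.0032 alt 3.138 j6 -0.743
dark (405, 226, 45, 14) (array([0.3876, 0.3733], dtype=float32), 0.0506, 0.0155, 0.1033)
dark (264, 224, 22, 16) (array([0.5565, 0.39  ], dtype=float32), 0.024, 0.0178, 0.1076)
dark (361, 223, 22, 17) (array([0.4496, 0.378 ], dtype=float32), 0.024, 0.0189, 0.1046)
blue (254, 74, 139, 166) (array([0.5106, 0.3124], dtype=float32), 0.1901, 0.1486, 1.6782)
```

```bash
python3 nudge.py '[[0.5,0,0.0005,0.06,-0.003],[0.5,0,0.0005,0.11,-0.003],[0.5,0,0.0005,0.14,-0.003],[0.5,0,0.0005,0.152,-0.003],[0.5,0,0.0005,0.152,-0.003]]' && python3 nudge.py '[[0,0,0,0,0],[0,0,0,0,0],[0,0,0,0,0],[0,0,0,0,0],[0,0,0,0,0]]' 55 && python3 nudge.py '[[0,0,0,-0.04,0],[0,0,0,-0.09,0],[0,0,0,-0.14,0],[0,0,0,-0.16,0],[0,0,0,-0.16,0]]'; python3 - <<'E'
from h import *
tool();go(.535,.0723,.185,.109)
im,p=shot("wrist","w12")
E
```

```text
time: 34.25
eef_pos: [0.5068, 0.3356, 0.0277]
tool_rot: [0.0, 0.745, -0.667, 0.0]
force: [0.3, 0.2, 0.5]
gripper_width: 0.498
finger_force: 0.0
time: 34.88
eef_pos: [0.5069, 0.3359, 0.0287]
tool_rot: [-0.001, 0.746, -0.666, 0.0]
force: [0.6, 0.1, 3.3]
gripper_width: 0.153
finger_force: 55.0
time: 35.5
eef_pos: [0.5063, 0.3358, 0.1886]
tool_rot: [-0.001, 0.745, -0.667, -0.0]
force: [-0.6, 0.6, -4.5]
gripper_width: 0.156
finger_force: 55.0
t 35.5 tcp [0.5063 0.3358 0.1886] ydir [-0.9938 -0.1115] yaw_y -3.0299 tilt [ 0.001  0.002 -1.   ] w 0.156 F [-0.6  0.6 -4.5]
tool shift [0.2651 0.0009 0.0031] len 0.265 turn 0.0027 alt -3.139 j6 -0.739
```

View pics/w12.png

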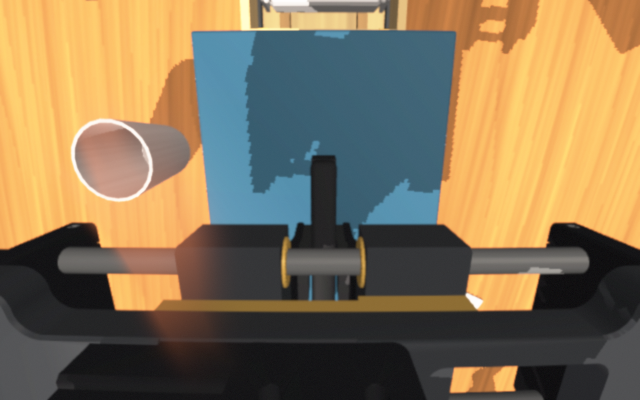

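```bash
python3 - <<'E'
from h import *
im=cv2.imread("pics/w12.png").astype(int);p=ctrl.camera_params("wrist");p["T"]=np.array(p["hand_eye"])
b=im[...,0]-im[...,2]
for c in(230,320,420):
    k=np.argmax(np.diff(b[20:45,c]))+20.5;print("front",c,k,ray(p,[[c,k]],.0157)[0].round(4))
for r in(60,200):
    l=np.argmax(np.diff(b[r,170:240]))+170.5;q=np.argmin(np.diff(b[r,400:480]))+400.5;print("side",r,l,q,ray(p,[[l,r],[q,r]],.0157)[:,:2].round(4).tolist())
k=np.where(im[150:165,324].sum(1)<90)[0]+150;print("handle end row",k[:2],ray(p,[[324,k[0]]],-.0163)[0].round(4))
E
```

```text
front 230 30.5 [ 0.1195 -0.0529  0.0157]
front 320 29.5 [ 0.1198 -0.0023  0.0157]
front 420 30.5 [0.1196 0.054  0.0157]
side 60 193.5 453.5 [[0.1043, -0.0752], [0.1043, 0.0746]]
side 200 207.5 438.5 [[0.0205, -0.0753], [0.0205, 0.0741]]
handle end row [157 158] [ 0.0522 -0.0001 -0.0163]
```

```bash
python3 nudge.py '[[0,0.04,0,0,0.002],[0,0.09,0,0,0.002],[0,0.14,0,0,0.002],[0,0.19,0,0,0.002],[0,0.23,0.001,0,0.002]]' && python3 nudge.py '[[0,0.02,0,0,0],[0,0.035,0,0,0],[0,0.035,0,0,0],[0,0.035,0,0,0],[0,0.035,0,0,0]]'; python3 - <<'E'
from h import *
tool();go(.5353,.0722,.1,.109)
im,p=shot("scene","s13");m=masks(im)
im,p=shot("top","t13");m=masks(im)
for c in blobs(m["blue"],150):print("blue",cv2.boundingRect(c),rect(p,c,.173))
E
```

```text
time: 36.17
eef_pos: [0.5295, 0.1045, 0.1852]
tool_rot: [0.003, 0.745, -0.668, -0.001]
force: [1.4, 0.0, -4.1]
gripper_width: 0.153
finger_force: 55.0
time: 36.8
eef_pos: [0.535, 0.073, 0.188]
tool_rot: [-0.0, 0.745, -0.667, -0.0]
force: [0.9, 1.1, -4.5]
gripper_width: 0.153
finger_force: 55.0
t 36.8 tcp [0.535 0.073 0.188] ydir [-0.9938 -0.1111] yaw_y -3.0303 tilt [-0.  0. -1.] w 0.153 F [ 0.9  1.1 -4.5]
tool shift [ 0.0009 -0.0002  0.088 ] len 0.088 turn 0.0023 alt -3.139 j6 -0.325
blue (259, 249, 21, 16) (array([0.4705, 0.0777], dtype=float32), 0.0477, 0.0254, 2.1064)
blue (281, 187, 53, 76) (array([0.5449, 0.0013], dtype=float32), 0.1503, 0.0948, 0.1129)
blue (239, 108, 36, 37) (array([0.7513, 0.1092], dtype=float32), 0.0804, 0.0688, 0.79)
```

```bash
python3 nudge.py '[[0,0.001,0,0.03,0.002],[0,0.001,0,0.06,0.002],[0,0.001,0,0.085,0.002],[0,0.001,0,0.097,0.002],[0,0.001,0,0.097,0.002]]' && python3 nudge.py '[[0,0,0,0.003,0],[0,0,0,0.006,0],[0,0,0,0.008,0],[0,0,0,0.009,0],[0,0,0,0.01,0]]' && python3 nudge.py '[[0,0,0,0.001,0],[0,0,0,0.001,0]]'; python3 -c "
from h import *
tool()"
```

```text
time: 37.52
eef_pos: [0.535, 0.0712, 0.0906]
tool_rot: [0.001, 0.744, -0.668, -0.0]
force: [-0.7, 0.4, -3.3]
gripper_width: 0.157
finger_force: 55.0
time: 38.15
eef_pos: [0.5352, 0.0712, 0.0811]
tool_rot: [-0.0, 0.744, -0.668, 0.0]
force: [0.3, -0.5, -3.8]
gripper_width: 0.154
finger_force: 55.0
time: 38.4
eef_pos: [0.5351, 0.0711, 0.08]
tool_rot: [0.0, 0.744, -0.668, -0.0]
force: [-0.3, 0.3, -3.6]
gripper_width: 0.159
finger_force: 55.0
t 38.4 tcp [0.5351 0.0711 0.08  ] ydir [-0.9942 -0.1078] yaw_y -3.0336 tilt [-0. -0. -1.] w 0.159 F [-0.3  0.3 -3.6]
```

```bash
python3 nudge.py '[[0,0,0,0.001,0],[0,0,0,0.002,0],[0,0,0,0.002,0]]' && python3 nudge.py '[[0.4,0,0,0,0],[0.4,0,0,0,0],[0.4,0,0,0,0]]' && python3 nudge.py '[[0.4,0,0,-0.05,0],[0.4,0,0,-0.1,0],[0.4,0,0,-0.1,0]]' && python3 nudge.py '[[0.4,0,0.1,0,0],[0.4,0,0.18,0,0],[0.4,0,0.18,0,0],[0.4,0,0.18,0,0]]'; python3 - <<'E'
from h import *
tool();go(.6305,.083,.178,3.25)
im,p=shot("top","t14");m=masks(im)
for c in blobs(m["blue"],150):print("blue",cv2.boundingRect(c),rect(p,c,.064))
for c in blobs(m["red"],20):print("red",cv2.boundingRect(c),rect(p,c,.099))
im,p=shot("scene","s14");cv2.imwrite("pics/s14c.png",cv2.resize(im[110:260,240:440,::-1],(800,600),interpolation=cv2.INTER_CUBIC))
E
```

```text
time: 38.78
eef_pos: [0.5353, 0.0712, 0.0797]
tool_rot: [-0.0, 0.744, -0.668, 0.0]
force: [-4.1, 0.1, 7.3]
gripper_width: 0.157
finger_force: 55.0
time: 39.15
eef_pos: [0.5355, 0.0712, 0.0781]
tool_rot: [-0.0, 0.744, -0.668, 0.0]
force: [0.5, -0.3, -0.1]
gripper_width: 0.372
finger_force: 0.0
time: 39.52
eef_pos: [0.538, 0.072, 0.1826]
tool_rot: [-0.004, 0.744, -0.668, 0.003]
force: [0.9, 0.5, -0.5]
gripper_width: 0.397
finger_force: 0.0
time: 40.02
eef_pos: [0.3523, 0.0502, 0.1772]
tool_rot: [0.001, 0.745, -0.667, -0.001]
force: [0.7, 0.8, -0.2]
gripper_width: 0.4
finger_force: 0.0
t 40.02 tcp [0.3523 0.0502 0.1772] ydir [-0.994 -0.109] yaw_y -3.0324 tilt [-0.002 -0.    -1.   ] w 0.4 F [ 0.7  0.8 -0.2]
tool shift [-0.0022 -0.2802 -0.0013] len 0.28 turn 0.0008 alt -3.141 j6 -0.497
blue (227, 191, 108, 73) (array([0.5372, 0.07  ], dtype=float32), 0.2376, 0.1495, 1.6821)
blue (239, 108, 36, 37) (array([0.7742, 0.1261], dtype=float32), 0.0894, 0.0765, 0.79)
red (271, 266, 24, 8) (array([0.4424, 0.0591], dtype=float32), 0.0525, 0.0115, 1.6869)
red (262, 181, 24, 8) (array([0.6321, 0.081 ], dtype=float32), 0.0528, 0.0119, 1.6907)
```

View pics/s14c.png

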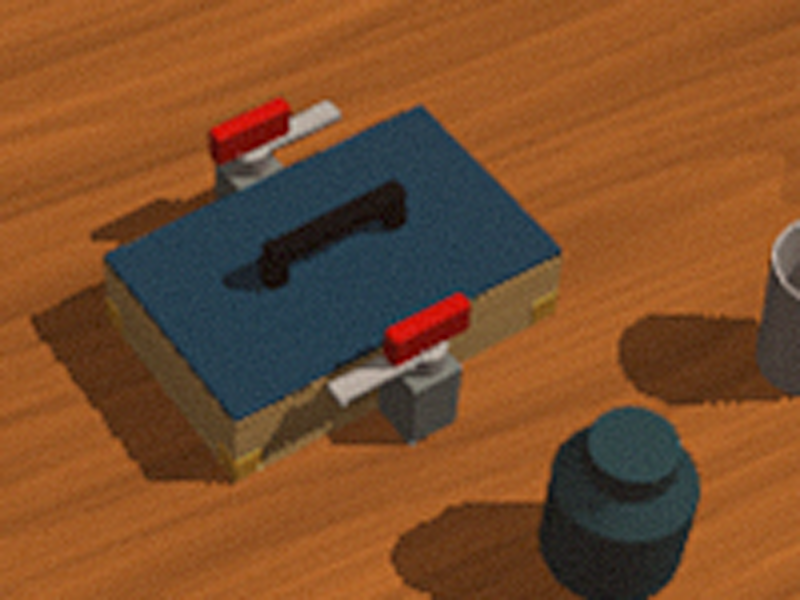

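The lid sits flush and square on the case, with both latches still open. I'll close the near latch.

```bash
python3 nudge.py '[[0.4,-0.002,-0.05,0,0],[0.4,-0.002,-0.088,0,0],[0.4,-0.002,-0.088,0.04,0],[0.4,-0.002,-0.088,0.08,0],[0.4,-0.002,-0.088,0.098,0]]' && python3 nudge.py '[[0.4,0,0,0,0],[0,0,0,0,0],[0,0,0,0,0],[0,0,0,0,0],[0,0,0,0,0]]' 40 && python3 nudge.py '[[0,0,0,0,0.18],[0,0,0,0,0.36],[0,0,0,0,0.54],[0,0,0,0,0.72],[0,0,0,0,0.9]]' && python3 nudge.py '[[0,0,0,0,0.18],[0,0,0,0,0.36],[0,0,0,0,0.54],[0,0,0,0,0.68],[0,0,0,0,0.68]]'; python3 - <<'E'
from h import *
tool();print(ctrl.sense()['moment'].round(2))
im,p=shot("scene","s15");m=masks(im)
for c in blobs(m["red"],20):print("red",cv2.boundingRect(c),rect(p,c,.094))
E
```

```text
time: 40.75
eef_pos: [0.4435, 0.0627, 0.077]
tool_rot: [0.002, 0.744, -0.668, -0.001]
force: [-0.4, -0.3, -0.2]
gripper_width: 0.398
finger_force: 0.0
time: 41.38
eef_pos: [0.4399, 0.0622, 0.08]
tool_rot: [0.003, 0.744, -0.668, -0.002]
force: [-9.3, 0.9, 4.7]
gripper_width: 0.142
finger_force: 40.0
time: 42.0
eef_pos: [0.4403, 0.0621, 0.0801]
tool_rot: [-0.003, -0.377, 0.926, 0.0]
force: [-7.6, -0.2, 2.5]
gripper_width: 0.148
finger_force: 40.0
time: 42.62
eef_pos: [0.4405, 0.0619, 0.0801]
tool_rot: [-0.003, -0.049, 0.999, -0.001]
force: [-5.7, -0.7, 3.3]
gripper_width: 0.142
finger_force: 40.0
t 42.62 tcp [0.4405 0.0619 0.0801] ydir [-0.097   0.9953] yaw_y 1.668 tilt [-0.005 -0.002 -1.   ] w 0.142 F [-5.7 -0.7  3.3]
[-0.21  1.63  0.05]
red (336, 183, 21, 18) (array([0.6335, 0.0831], dtype=float32), 0.0609, 0.0245, 1.6615)
red (302, 138, 8, 15) (array([0.4569, 0.0652], dtype=float32), 0.0494, 0.0157, 2.779)
```

```bash
python3 nudge.py '[[0.4,0,0,0,0],[0.4,0,0,0,0],[0.4,0,0,-0.05,0],[0.4,0,0,-0.1,0],[0.4,0,0,-0.1,0]]' && python3 nudge.py '[[0.4,-0.19,0.002,0,-0.9],[0.4,-0.19,0.002,0,-0.9],[0.4,-0.19,0.002,0,-0.9],[0.4,-0.19,0.002,0,-0.9],[0.4,-0.19,0.002,0,-0.9]]' && python3 nudge.py '[[0.4,0,0,0,-0.69],[0.4,0,0,0,-0.69],[0.4,0,0,0,-0.69],[0.4,0,0,0,-0.69],[0.4,0,0,0,-0.69]]'; python3 - <<'E'
from h import *
tool();go(.6305,.083,.079,3.252)
im,p=shot("top","t16");m=masks(im)
for c in blobs(m["red"],20):print("red",cv2.boundingRect(c),rect(p,c,.099))
E
```

```text
time: 43.3
eef_pos: [0.4466, 0.0646, 0.1845]
tool_rot: [0.005, -0.05, 0.999, 0.002]
force: [-0.0, 0.6, -0.6]
gripper_width: 0.397
finger_force: 0.0
time: 43.92
eef_pos: [0.6328, 0.0839, 0.1774]
tool_rot: [-0.001, -0.481, 0.877, 0.0]
force: [-0.2, -0.4, 0.1]
gripper_width: 0.401
finger_force: 0.0
time: 44.55
eef_pos: [0.6321, 0.084, 0.179]
tool_rot: [0.0, 0.747, -0.665, -0.0]
force: [-0.4, -0.1, 0.2]
gripper_width: 0.403
finger_force: 0.0
t 44.55 tcp [0.6321 0.084  0.179 ] ydir [-0.9932 -0.1161] yaw_y -3.0252 tilt [-0.001 -0.    -1.   ] w 0.403 F [-0.4 -0.1  0.2]
tool shift [0.0008 0.0016 0.1   ] len 0.1 turn 0.006 alt -3.136 j6 -0.269
red (279, 258, 7, 25) (array([0.4416, 0.0598], dtype=float32), 0.0533, 0.0116, 0.0704)
```

```bash
python3 nudge.py '[[0.4,0.0008,0.0015,0.05,0.006],[0.4,0.0008,0.0015,0.09,0.006],[0.4,0.0008,0.0015,0.1,0.006],[0.4,0.0008,0.0015,0.1,0.006]]' && python3 nudge.py '[[0,0,0,0,0],[0,0,0,0,0],[0,0,0,0,0],[0,0,0,0,0],[0,0,0,0,0]]' 40 && python3 nudge.py '[[0,0,0,0,0.18],[0,0,0,0,0.36],[0,0,0,0,0.54],[0,0,0,0,0.72],[0,0,0,0,0.9]]' && python3 nudge.py '[[0,0,0,0,0.18],[0,0,0,0,0.36],[0,0,0,0,0.54],[0,0,0,0,0.68],[0,0,0,0,0.68]]' && python3 nudge.py '[[0.4,0,0,0,0],[0.4,0,0,0,0],[0.4,0,0,-0.05,0],[0.4,0,0,-0.1,0],[0.4,0,0,-0.15,0]]' && python3 nudge.py '[[0.4,0,-0.25,0,0],[0.4,0,-0.25,0,0],[0.4,0,-0.25,0,0],[0.4,0,-0.25,0,0],[0.4,0,-0.25,0,0]]'; python3 - <<'E'
from h import *
tool()
im,p=shot("top","t17");m=masks(im)
for c in blobs(m["red"],20):print("red",cv2.boundingRect(c),rect(p,c,.099))
for c in blobs(m["blue"],150):print("blue",cv2.boundingRect(c),rect(p,c,.064))
im,p=shot("scene","s17");cv2.imwrite("pics/s17c.png",cv2.resize(im[110:260,240:440,::-1],(800,600),interpolation=cv2.INTER_CUBIC))
E
```

```text
time: 45.1
eef_pos: [0.6313, 0.083, 0.0801]
tool_rot: [0.0, 0.745, -0.667, 0.0]
force: [0.4, -0.6, 1.1]
gripper_width: 0.4
finger_force: 0.0
time: 45.72
eef_pos: [0.6308, 0.083, 0.0811]
tool_rot: [0.0, 0.746, -0.666, 0.0]
force: [-2.4, 0.9, 5.7]
gripper_width: 0.144
finger_force: 40.0
time: 46.35
eef_pos: [0.6315, 0.0828, 0.0811]
tool_rot: [0.001, -0.379, 0.925, -0.0]
force: [-1.0, -0.6, 4.6]
gripper_width: 0.142
finger_force: 40.0
time: 46.98
eef_pos: [0.6318, 0.0823, 0.0811]
tool_rot: [0.001, -0.052, 0.999, -0.0]
force: [-0.3, -3.9, 5.2]
gripper_width: 0.149
finger_force: 40.0
time: 47.6
eef_pos: [0.6306, 0.0834, 0.2309]
tool_rot: [-0.0, -0.052, 0.999, 0.0]
force: [0.8, 0.2, -1.6]
gripper_width: 0.397
finger_force: 0.0
time: 48.22
eef_pos: [0.6562, -0.1696, 0.2285]
tool_rot: [-0.001, -0.049, 0.999, 0.0]
force: [-0.4, -0.5, 0.6]
gripper_width: 0.399
finger_force: 0.0
t 48.23 tcp [ 0.6562 -0.1696  0.2285] ydir [-0.0974  0.9952] yaw_y 1.6684 tilt [-0.002  0.    -1.   ] w 0.399 F [-0.4 -0.5  0.6]
blue (227, 197, 44, 67) (array([0.5294, 0.1367], dtype=float32), 0.1472, 0.1034, 0.108)
```

View pics/s17c.png

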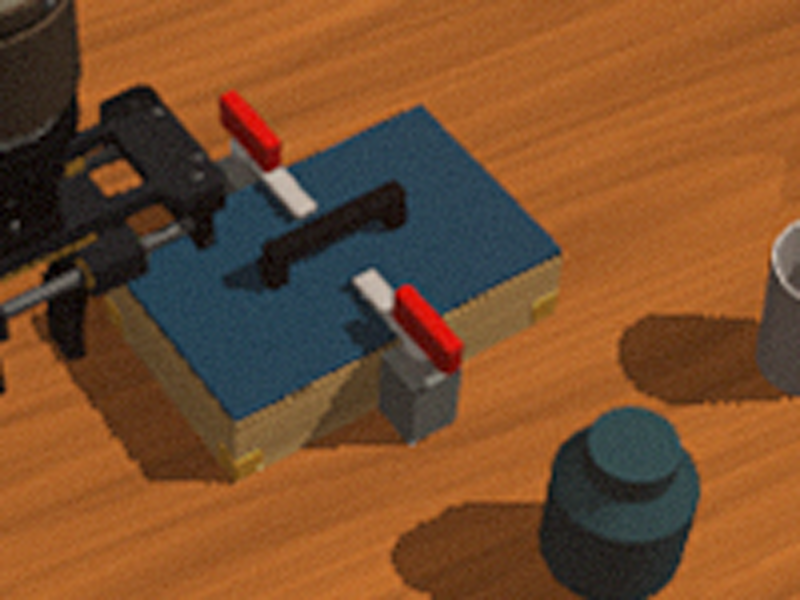

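Both bars lie over the lid, at (290,190) and (375,290) in the crop, and look locked. I'll check the wings numerically against the starting picture and hand in if they match.

```bash
python3 nudge.py '[[0.4,0,-0.15,0,0],[0.4,0,-0.15,0,0],[0.4,0,-0.15,0,0],[0.4,0,-0.15,0,0],[0.4,0,-0.15,0,0]]' && python3 - <<'E'
from h import *
ok=True
im,p=shot("scene");b=sorted(cv2.boundingRect(c) for c in blobs(masks(im)["red"],20));print(b,"ref",[(295,133,15,20),(339,181,17,22)])
ok&=len(b)==2 and np.abs(np.array(b)-[(295,133,15,20),(339,181,17,22)]).max()<=1
im,p=shot("top");m=masks(im)
for k,z in(("red",.099),("blue",.064)):
    for c in blobs(m[k],20 if k=="red" else 150):print(k,cv2.boundingRect(c),rect(p,c,z))
if ok:print(ctrl.close_job())
E
```

```text
time: 48.95
eef_pos: [0.6724, -0.3129, 0.2299]
tool_rot: [-0.0, -0.053, 0.999, 0.0]
force: [-1.0, 0.3, -0.7]
gripper_width: 0.398
finger_force: 0.0
[(295, 133, 15, 20), (339, 181, 17, 22)] ref [(295, 133, 15, 20), (339, 181, 17, 22)]
red (279, 258, 8, 25) (array([0.4415, 0.0601], dtype=float32), 0.053, 0.0132, 0.1606)
red (271, 173, 7, 24) (array([0.6328, 0.0802], dtype=float32), 0.0527, 0.0116, 0.0807)
blue (227, 191, 108, 73) (array([0.5368, 0.0699], dtype=float32), 0.238, 0.1487, 1.6803)
blue (239, 108, 36, 37) (array([0.7742, 0.1261], dtype=float32), 0.0894, 0.0765, 0.7899)
the job is handed in; nothing more can be done
None
```

I handed the job in at about 49 s: both mandrels found were pressed home, the lid is back on square, and both latches match their starting locked view; the judge's verdict was not returned.

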